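Tighten three spokes of a cart wheel in the truing stand

TASK

Secure the small cart wheel in its stand by swinging the raised slotted strap down about its bolt until its slot is fully home over the axle end. Then tighten (clockwise, looking in from outside the rim) the three spoke nipples that carry flat keys, in order around the rim, starting on the side of the strap's pivot bolt: the first by one quarter turn, so that its key stands across the rim, the middle one by two quarter turns, so that its key is in line with the rim again, and the last by one quarter turn, across the rim. Leave the things around the stand where they are.

Things in the scene. Friction and masses are not known exactly. Their poses are not given: they have to be found in the camera images.
- stand: green and dark steel truing stand, fixed; origin under the centre of its 170 x 170 mm base. x = axle direction (strap on the -x side), y towards the strap's pivot bolt, z up. A tyreless aluminium wheel stands in it in the plane x = 0: rim 115 mm outer radius, 28 wide, held stiffly by rubber blocks at an angle that varies. Three keys stand on top of the rim, 36 degrees apart.
- axle_end (a point): tip of the axle (10 mm thick) that the slot takes: at x = -68, y = 0, z = 155 mm in the stand's frame; fixed; axes as the stand's
- pivot (a point): head of the strap's pivot bolt (18 mm across): at x = -60, y = 55, z = 155 mm in the stand's frame; fixed; axes as the stand's. Strap and bolt are on the stand's side away from the robot. The strap is flat steel, 24 mm high, 4 thick, its face 52 mm from the wheel's plane.
- strap_tab (a point): on the upper face of the strap's bent tab (48 x 24 x 4 mm plate sticking out along the stand's -x), 15 mm from its free edge and midway between its sides. It turns with the strap: 100 mm from the bolt's axis along the strap and 12 mm to its upper side. With the slot home it is at x = -85, y = -45, z = 167 mm in the stand's frame.
- strap (a joint): angle of the strap about its bolt in rad: 0 = level, slot fully home over the axle end (a stop); positive = raised (tab end up). Starts between 0.55 and 0.95 and stays where left; about 0.25 N m of friction, so pushing the tab down takes about 2 to 4 N.
- key1_grip (a point): first key, leaning 29 to 43 degrees to the pivot bolt's side: on the nipple's axis, in a flat steel key blade 24 mm wide, 10 thick, 26 high (8 to 34 mm out from the rim; this point 22 mm out). z points radially out of the rim = the axis of turning; x is square to the blade's flat faces, y along its width; x and y turn with the key. Below the blade a brass neck 12 mm thick.
- key2_grip (a point): middle key, at the top of the rim, leaning 7 degrees at most: like the first, same point and axes.
- key3_grip (a point): last key, leaning away from the pivot bolt (stand's -y) by 29 to 43 degrees: like the first, same point and axes.
- key1 (a joint): turn of the first key and its nipple in rad, growing as it is tightened (clockwise seen from outside the rim, looking to the hub); 0 = blade in line with the rim, pi/2 = straight across it, pi = in line again. Starts within 0.15 of 0; about 0.12 N m of friction, stays where left.
- key2 (a joint): turn of the middle key and its nipple in rad, growing as it is tightened (clockwise seen from outside the rim, looking to the hub); 0 = blade in line with the rim, pi/2 = straight across it, pi = in line again. Starts within 0.15 of 0; about 0.12 N m of friction, stays where left.
- key3 (a joint): turn of the last key and its nipple in rad, growing as it is tightened (clockwise seen from outside the rim, looking to the hub); 0 = blade in line with the rim, pi/2 = straight across it, pi = in line again. Starts within 0.15 of 0; about 0.12 N m of friction, stays where left.
- oil: bystander: grey can, 48 mm across, 130 mm tall; origin at its underside's centre
- tin: bystander: open steel tray, 100 x 70 x 30 mm; origin at its underside's centre
- hammer: bystander: hammer lying on the table; origin below its middle
- spool: bystander: black thread spool, 48 mm across, 58 mm tall; origin at its underside's centre

How it is judged:
On the way, in this order (a step that is already met when the one before it is completed fails the run):
1. the strap's slot is home over the axle end (value of joint strap below 0.06 rad), for 0.2 s.
2. first nipple (pivot bolt side) tightened one quarter turn (value of joint strap below 0.06 rad and value of joint key1 between 1.271 and 1.871 rad), for 0.2 s.
3. middle nipple tightened two quarter turns (value of joint strap below 0.06 rad and value of joint key2 between 2.842 and 3.442 rad), for 0.2 s.
4. last nipple tightened one quarter turn (value of joint strap below 0.06 rad and value of joint key3 between 1.271 and 1.871 rad), for 0.2 s.
At the end, for the whole second after the job is handed in: The strap is home (within 0.06 rad of its stop); the first and last keys stand a quarter turn clockwise (across the rim) and the middle one two quarter turns (in line again), each within 0.3 rad (17 degrees), at rest; the bystanders are where they were, within 30 mm (all of step 4 and value of joint key1 between 1.271 and 1.871 rad and value of joint key2 between 2.842 and 3.442 rad and velocity of joint key1 between -0.05 and 0.05 rad/s and velocity of joint key2 between -0.05 and 0.05 rad/s and velocity of joint key3 between -0.05 and 0.05 rad/s); the robot touches nothing.
It fails at once if the oil is moved more than 30 mm (distance of oil from where it was at the start of the episode above 0.03 m).
It fails at once if the tin is moved more than 30 mm (distance of tin from where it was at the start of the episode above 0.03 m).
It fails at once if the hammer is moved more than 30 mm (distance of hammer from where it was at the start of the episode above 0.03 m).
It fails at once if the spool is moved more than 30 mm (distance of spool from where it was at the start of the episode above 0.03 m).
It also fails if it takes over 70 s, if anything falls off the work surface, if the arm or the gripper's body presses on something with over 40 N, if the wrist force passes 120 N, or if a joint passes its speed limit or range.

ROBOT

A 7-joint arm with a two-finger parallel gripper is mounted at the origin on the work surface. World frame = base frame: x ahead of the robot, y to its left, z up, the work surface at z = 0. Lengths are in m, angles in rad, forces in N, time in s.
With the tool pointing down it reaches from about 0.35 to 0.9 m from the base axis. Payload 8.1 kg.
Tool frame: the origin (TCP) lies at the very end of the fingers, on their centre line; the grasp point (between the pads) lies 19 mm behind it; x points along the fingers, z is the direction in which the jaws open and shut, and the axes are right-handed (so a half turn about x gives the same grasp; the last joint's range is limited). The gripper opens to 85 mm and grips with 20 to 120 N. Pads are 22 mm wide; open, the fingers measure 114 mm over their backs; the gripper's body (76 mm by 85 mm) begins 54 mm behind the grasp point. The pads swing forward as they close: fully open they stand 13 mm farther back than shut.
Start: joints at [-1.35, 0.434, 0.025, 1.573, -0.012, 1.134, -0.075], TCP at [0.199, 0.593, 0.192] pointing down, gripper open.
Joint ranges: [-2.62, 2.62], [-0.44, 2.09], [-1.27, 1.32], [0.08, 2.57], [-1.32, 4.46], [0.12, 2], [-2.74, 2.74]. Speed limits (rad/s): [2.22, 2.22, 3.01, 3.01, 3.14, 3.14, 3.14].

INTERFACE

Orientations are given as a 3x3 rotation matrix whose columns are the frame's x, y, z axes.
In Python, from rig import env gives the robot as it stands. The module is installed in compiled form; this text tells all that it offers.
- The arm moves only by the tool move_arm, never from a script. Its argument "targets" is a list of rows, each an object of numbers: "rx", "ry", "rz": the turn, a rotation vector about the world's x, y, z in rad; "tx", "ty", "tz": the shift along the world's x, y, z in m; "claw": the finger opening in m, from 0 to 0.0854. In form: [{"rx": .., "ry": .., "rz": .., "tx": .., "ty": .., "tz": .., "claw": ..}, ...]. A call has 1 to 5 rows; each row shifts and turns the pose as measured when the row begins; what a row does not reach is not made up. A row lasts 1/10 s, in which the tool goes at most 50 mm and 8.59 degrees, less where a joint would pass 70% of its speed; a pose out of reach is approached as far as the arm can. A call with a gripper value outside its range is refused whole. The fingers move at their own pace and stop on an object; "force" is the grip in N (left out, the last holds). Time passes only in rows, so rows that do not move let the fingers close. It gives the time, the measured TCP pose, the force and the opening at its end, in the units of the state.
- env.observe(): the state, without advancing time (a new reading comes with each control period).
- env.get_image(name): name is "scene" or "top"; returns a dict with "img" (384x512x3 uint8, red, green, blue), "fovy" (degrees; the focal length in pixels is half the picture's height over the tangent of half this angle, whatever the lens; pixels are square), "cx", "cy" (the principal point, pixels), "eye" and "rotation" of the camera in the world. Camera axes: x right, y down, z forward; pixel columns grow to the right and rows downward; lengths in m; the calibration is good to about 2 mm. A picture is of the moment at which its call begins. There is no depth.
- env.sign_off(): hands the job in, once; it reports no verdict.
The state is a dict: "t": time; "joint_positions": joint angles; "joint_vel": joint speeds; "tau": joint torques, N m; "eef_pos": TCP position; "orientation": TCP orientation; "force": force on the tool from outside, world axes, zero at the start; "torque": the same for the moment, N m; "finger_gap": finger opening in m.
Only numpy, scipy, OpenCV 4.12 (cv2) and the standard library are available. Lean on these libraries where they do the work, as an engineer would, in place of code of your own. Each camera call takes 0.05 s, during which the arm holds its last target. There are 200 camera calls.

## Working session

There is one attempt and no reset: what is moved stays moved. The work goes in short steps, Python scripts to look and compute and a tool call to move; the robot and the scene stay as the last step left them, time stands still between calls to the robot, and variables do not carry over. Pictures are saved under pics/ and viewed, about 8 in all and at most 12, crops included, and the job is handed in when it is done.

Besides the shell and the picture viewer there is one more tool, called after "Call:" as name(argument=value, ...) on one line, values as JSON. move_arm: Moves the arm, as the interface text tells. Its arguments: {"type":"object","properties":{"targets":{"type":"array"},"force":{"type":"number"}},"required":["targets"]}

```bash
mkdir -p pics
python3 - <<'E'
from rig import env
import cv2
s=env.observe();print(s)
for n in("scene","top"):
    d=env.get_image(n);print(n,d["fovy"],d["cx"],d["cy"],d["eye"],d["rotation"])
    cv2.imwrite(f"pics/{n}0.png",cv2.resize(d["img"][:,:,::-1],(800,600),interpolation=cv2.INTER_CUBIC)); cv2.imwrite(f"{n}0raw.png",d["img"][:,:,::-1])
E
```

```text
{'t': 0.0, 'joint_positions': array([-1.34957248,  0.43528325,  0.02491485,  1.57410589, -0.01160591,
        1.1340101 , -0.07509699]), 'joint_vel': array([ 0.0007778 ,  0.00123313,  0.00091185,  0.00082713, -0.00085391,
       -0.00121642, -0.00016984]), 'tau': array([ 4.08210662e-04, -6.70464563e+01,  1.02554843e+00, -3.16202116e+01,
        1.57485413e-02,  1.23038646e-02,  1.14753476e-06]), 'eef_pos': array([0.19871093, 0.59195383, 0.19158451]), 'orientation': array([[-4.12268982e-04, -9.48020348e-01,  3.18209442e-01],
       [-1.61010598e-03,  3.18209686e-01,  9.48018989e-01],
       [-9.99998619e-01, -1.21512103e-04, -1.65760122e-03]]), 'force': array([ 0.37969114,  0.19864566, -0.01138798]), 'torque': array([ 0.00856985, -0.01207635,  0.00309747]), 'finger_gap': 0.08517584147448214}
scene 57.55430794514885 256.9693644451053 188.89515437254727 [ 1.0009905  -0.54451762  0.90235399] [[ 0.75817584  0.46484311 -0.45726391]
 [ 0.65203908 -0.54457594  0.52752449]
 [-0.0037988  -0.69811026 -0.71598019]]
top 51.60779197207458 254.3468559707532 189.15518135227254 [ 4.99303463e-01 -2.37088086e-04  1.21904995e+00] [[ 0.02827042 -0.99779502  0.06004906]
 [-0.99942212 -0.02708009  0.02054502]
 [-0.01887359 -0.06059517 -0.99798397]]
```

View pics/scene0.png

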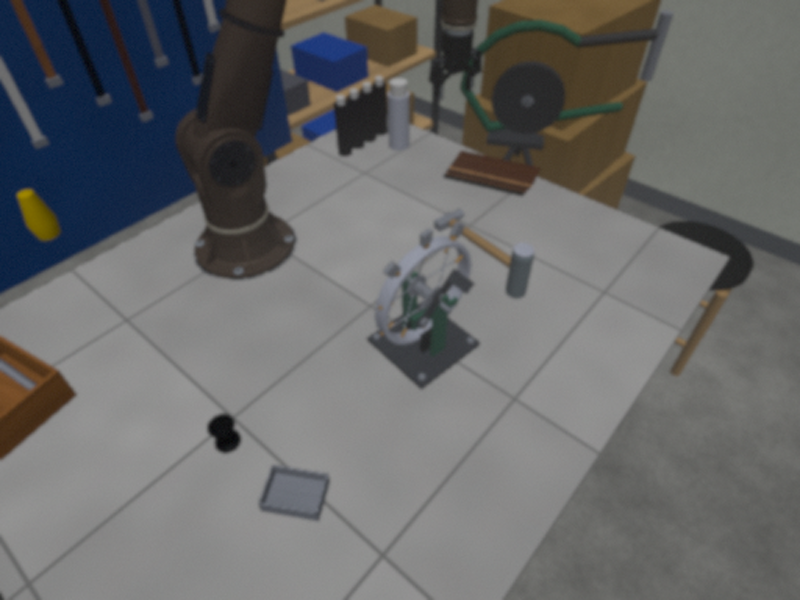

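View pics/top0.png

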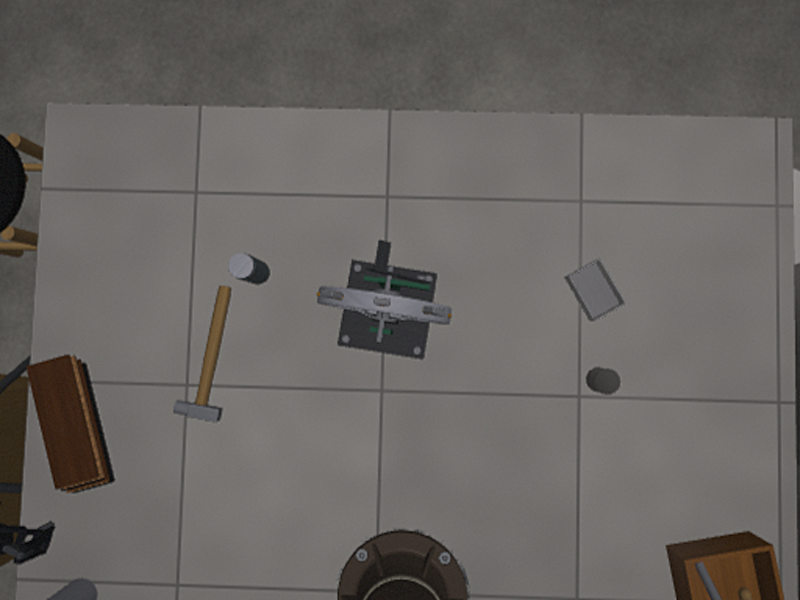

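The scene picture shows the stand at about (425,310), the raised strap tab at (460,285) and keys at (390,270), (425,238) and (455,215). The top picture shows the base at about (388,310), the tab at (384,255) towards +x, and keys at (330,293), (382,300) and (435,310).

Run:
```python
import cv2,numpy as np
t=cv2.imread("top0raw.png");s=cv2.imread("scene0raw.png")
a=t[145:235,195:295];b=s[130:250,230:310]
A=cv2.resize(a,None,fx=4.5,fy=4.5,interpolation=cv2.INTER_CUBIC);B=cv2.resize(b,None,fx=4.3,fy=4.3,interpolation=cv2.INTER_CUBIC)
out=np.zeros((600,800,3),np.uint8);out[:A.shape[0],:A.shape[1]]=A;out[:B.shape[0],455:455+B.shape[1]]=B[:, :345]
out=cv2.convertScaleAbs(out,alpha=1.5);cv2.imwrite("pics/c1.png",out)
```

```text
(no output)
```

View pics/c1.png

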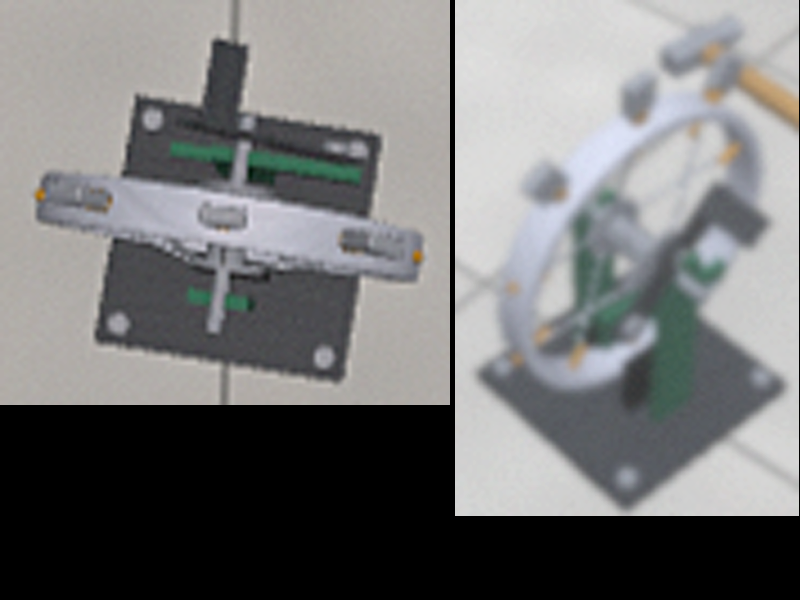

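The crop shows base corners at (137,97), (381,133), (343,380) and (97,342), and the tab's free edge at (230,43) in the top view and about (757,236) in the scene view. Keys are in line with the rim, at (90,195), (223,215) and (372,240) in the top view and (545,180), (638,97) and (722,75) in the scene view.

```bash
cat > h.py <<'E'
import numpy as np,json
from rig import env
def cam(n):
    d=env.get_image(n); f=192/np.tan(np.radians(d["fovy"])/2)
    return dict(img=d["img"],f=f,c=np.array([d["cx"],d["cy"]]),e=np.array(d["eye"]),R=np.array(d["rotation"]))
def ray(c,p):
    v=np.r_[(np.array(p)-c["c"])/c["f"],1.]; v=c["R"]@v; return v/np.linalg.norm(v)
def plane(c,p,z):
    v=ray(c,p); return c["e"]+v*(z-c["e"][2])/v[2]
def tri(c1,p1,c2,p2):
    a,b=ray(c1,p1),ray(c2,p2); s=np.linalg.lstsq(np.c_[a,-b],c2["e"]-c1["e"],rcond=None)[0]
    P,Q=c1["e"]+a*s[0],c2["e"]+b*s[1]; return (P+Q)/2,np.linalg.norm(P-Q)
def proj(c,X):
    v=c["R"].T@(np.array(X)-c["e"]); return v[:2]/v[2]*c["f"]+c["c"]
E
python3 - <<'E'
from h import *
T,S=cam("top"),cam("scene")
tp=lambda x,y:((x+.5)/4.5-.5+195,(y+.5)/4.5-.5+145)
sp=lambda x,y:((x-455+.5)/4.3-.5+230,(y+.5)/4.3-.5+130)
C=[plane(T,tp(*p),.006) for p in((137,97),(381,133),(343,380),(97,342))]
C=np.array(C);print(C.round(4),np.linalg.norm(C-np.roll(C,-1,0),axis=1).round(4))
CS=np.array([plane(S,sp(*p),.006) for p in((783,385),(627,508),(476,373))]);print("scene",CS.round(4))
o=C.mean(0)
# stand y axis -> toward pivot (image right) ; x axis -> toward robot
y=(C[1]-C[0]+C[2]-C[3]);y/=np.linalg.norm(y);x2=(C[3]-C[0]+C[2]-C[1]);x2/=np.linalg.norm(x2)
yaw=(np.arctan2(y[1],y[0])-np.pi/2+np.arctan2(x2[1],x2[0])%(2*np.pi))/2
print(o,np.arctan2(y[1],y[0])-np.pi/2,np.arctan2(x2[1],x2[0]))
yaw=np.arctan2(*( (x2+np.array([y[1],-y[0],0]))[[1,0]]))
R=np.array([[np.cos(yaw),-np.sin(yaw),0],[np.sin(yaw),np.cos(yaw),0],[0,0,1]]);o[2]=0
print("yaw",yaw,"o",o)
for n,a,b in(("k3",(90,195),(545,180)),("k2",(223,215),(638,97)),("k1",(372,240),(722,75)),("tabedge",(230,43),(757,236))):
    P,e=tri(T,tp(*a),S,sp(*b));q=R.T@(P-o);print(n,P.round(4),"err",round(e,4),"stand",q.round(4),"r",np.hypot(q[1],q[2]-.155).round(4),"lean",np.degrees(np.arctan2(q[1],q[2]-.155)).round(1))
    if n=="tabedge":
        d=q-[-.06,.055,.155];print("tab r",np.hypot(d[1],d[2]),"ang",np.arctan2(d[2],-d[1])-np.arctan2(12,100))
E
```

```text
[[ 0.6407  0.1168  0.006 ]
 [ 0.6204 -0.0503  0.006 ]
 [ 0.4522 -0.0288  0.006 ]
 [ 0.473   0.1385  0.006 ]] [0.1684 0.1696 0.1686 0.1691]
scene [[ 0.6423  0.115   0.006 ]
 [ 0.623  -0.0505  0.006 ]
 [ 0.4549 -0.0294  0.006 ]]
[0.54655066 0.04404486 0.006     ] -3.2639014952061713 3.0135921363656233
yaw 3.016437974169519 o [0.54655066 0.04404486 0.        ]
k3 [0.5201 0.0757 0.1918] err 0.1264 stand [ 0.0302 -0.0281  0.1918] r 0.0463 lean -37.4
k2 [0.5474 0.0429 0.2863] err 0.0005 stand [-0.0009  0.0011  0.2863] r 0.1313 lean 0.5
k1 [ 0.5774 -0.0033  0.3523] err 0.1057 stand [-0.0365  0.0431  0.3523] r 0.2019 lean 12.3
tabedge [0.6467 0.0443 0.2245] err 0.0007 stand [-0.0993 -0.0127  0.2245] r 0.0706 lean -10.4
tab r 0.09700893073617868 ang 0.6785683844062235
```

```bash
cat >> h.py <<'E'
from scipy.spatial.transform import Rotation as Ro
yaw=3.0164;O=np.array([.5470,.0440,0])
R=np.array([[np.cos(yaw),-np.sin(yaw),0],[np.sin(yaw),np.cos(yaw),0],[0,0,1]])
def W(p): return O+R@np.array(p)
def radial(L): return R@np.array([0,np.sin(L),np.cos(L)])
def keypose(L,r,jaw):  # jaw: rad, tool z from stand -x, growing = positive turn about tool x
    u=radial(L); xt=-u; z0=R@np.array([-1.,0,0]); z=Ro.from_rotvec(xt*jaw).apply(z0)
    return W([0,0,.155])+u*r, np.c_[xt,np.cross(z,xt),z]
def tab(a,d=0): # contact point raised by d
    s=np.array([-np.cos(a),np.sin(a)]);n=np.array([np.sin(a),np.cos(a)])
    y,z=np.array([.055,.155])+.1*s+.012*n; return W([-.085,y,z+d])
def delta(p,Rt):
    s=env.observe(); dp=p-s["eef_pos"]; rv=Ro.from_matrix(Rt@np.array(s["orientation"]).T).as_rotvec()
    n=max(np.linalg.norm(dp)/.05,np.linalg.norm(rv)/.1499)
    print("t",round(s["t"],2),"p",np.round(s["eef_pos"],4),"dp",dp.round(4),"rv",rv.round(3),"rows",round(n,2),"F",np.round(s["force"],1),"gap",round(s["finger_gap"],4),"q",np.round(s["joint_positions"],2))
E
python3 - <<'E'
from h import *
T,S=cam("top"),cam("scene")
tp=lambda x,y:((x+.5)/4.5-.5+195,(y+.5)/4.5-.5+145)
sp=lambda x,y:((x-455+.5)/4.3-.5+230,(y+.5)/4.3-.5+130)
for n,a,b in(("k1",(372,240),(545,180)),("k3",(90,195),(722,75))):
    P,e=tri(T,tp(*a),S,sp(*b));q=R.T@(P-O);print(n,P.round(4),"err",round(e,4),"stand",q.round(4),"r",np.hypot(q[1],q[2]-.155).round(4),"lean",np.degrees(np.arctan2(q[1],q[2]-.155)).round(1))
print("predicted grip px (crops) for delta 0/2")
for L in(36,0,-36,38,2,-34):
    g=W([0,0,.155])+radial(np.radians(L))*.137; a=proj(T,g);b=proj(S,g);print(L,(a-[195,145])*4.5,(b-[230,130])*4.3+[455,0])
print("tab",tab(.68),tab(0))
_,Rt=keypose(0,.1,0);delta(np.r_[tab(.68)[:2],.40],Rt)
E
```

```text
k1 [ 0.5374 -0.0361  0.2639] err 0.0007 stand [-0.0004  0.0806  0.2639] r 0.1355 lean 36.5
k3 [0.5586 0.1167 0.2645] err 0.004 stand [-0.0024 -0.0736  0.2645] r 0.1319 lean -33.9
predicted grip px (crops) for delta 0/2
36 [369.63509535 238.39644078] [542.43889076 175.65091522]
0 [218.26545781 212.90513895] [636.83775616  87.30635605]
-36 [ 72.1113561 192.6773454] [722.0820316   65.96785737]
38 [376.49627057 239.68931802] [537.91901647 181.85503676]
2 [227.35392707 214.30871843] [631.39472713  90.65790521]
-34 [ 78.6792851 193.4589827] [718.30095845  65.22502182]
tab [0.63323419 0.0484791  0.22721018] [0.63695372 0.07803421 0.167     ]
t 0.3 p [0.1989 0.5924 0.1922] dp [ 0.4344 -0.5439  0.2078] rv [ 0.    -0.    -1.372] rows 14.53 F [-0.7  0.   0.3] gap 0.0854 q [-1.35  0.43  0.03  1.57 -0.01  1.13 -0.08]
```

Call:
move_arm(targets=[{"tz": 0.045,"rz": -0.1,"claw": 0.0},{"tz": 0.045,"rz": -0.1,"claw": 0.0},{"tx": 0.03,"ty": -0.03,"tz": 0.02,"rz": -0.1,"claw": 0.0},{"tx": 0.03,"ty": -0.03,"tz": 0.02,"rz": -0.1,"claw": 0.0},{"tx": 0.03,"ty": -0.03,"tz": 0.02,"rz": -0.1,"claw": 0.0}])

```text
invalid input
```

Call:
move_arm(targets=[{"tx": 0.03,"ty": -0.035,"tz": 0.015,"rz": -0.1,"claw": 0.0},{"tx": 0.03,"ty": -0.035,"tz": 0.015,"rz": -0.1,"claw": 0.0},{"tx": 0.03,"ty": -0.035,"tz": 0.015,"rz": -0.1,"claw": 0.0},{"tx": 0.03,"ty": -0.035,"tz": 0.01,"rz": -0.1,"claw": 0.0},{"tx": 0.03,"ty": -0.035,"tz": 0.01,"rz": -0.1,"claw": 0.0}])

```text
invalid input
```

Call:
move_arm(targets=[{"tx": 0.03,"ty": -0.035,"rz": -0.1,"claw": 0.0},{"tx": 0.03,"ty": -0.035,"rz": -0.1,"claw": 0.0},{"tx": 0.03,"ty": -0.035,"rz": -0.1,"claw": 0.0},{"tx": 0.03,"ty": -0.035,"rz": -0.05,"claw": 0.0},{"tx": 0.03,"ty": -0.035,"claw": 0.0}])

```text
invalid input
```

Run:
```python
from h import *
_,Rt=keypose(0,.1,0);delta(np.r_[tab(.7)[:2],.255],Rt)
```

```text
t 0.3 p [0.1989 0.5924 0.1922] dp [ 0.4342 -0.5453  0.0628] rv [ 0.    -0.    -1.372] rows 14.0 F [-0.7  0.   0.3] gap 0.0854 q [-1.35  0.43  0.03  1.57 -0.01  1.13 -0.08]
```

Rows probably need every field, so I'll test that with one row.

Call:
move_arm(targets=[{"rx": 0,"ry": 0,"rz": -0.1,"tx": 0,"ty": 0,"tz": 0.045,"claw": 0.0},{"rx": 0,"ry": 0,"rz": -0.1,"tx": 0,"ty": 0,"tz": 0.045,"claw": 0.0},{"rx": 0,"ry": 0,"rz": -0.1,"tx": 0.03,"ty": -0.03,"tz": 0.02,"claw": 0.0},{"rx": 0,"ry": 0,"rz": -0.1,"tx": 0.03,"ty": -0.03,"tz": 0.02,"claw": 0.0},{"rx": 0,"ry": 0,"rz": -0.1,"tx": 0.03,"ty": -0.03,"tz": 0.02,"claw": 0.0}])

```text
t: 0.8
eef_pos: [0.2831, 0.5012, 0.342]
orientation: [[-0.01, -0.676, 0.737], [-0.005, 0.737, 0.676], [-1.0, 0.003, -0.01]]
force: [0.3, 0.1, 0.6]
finger_gap: 0.0124
```

Call:
move_arm(targets=[{"rx": 0,"ry": 0,"rz": -0.1,"tx": 0.033,"ty": -0.035,"tz": 0.012,"claw": 0.0},{"rx": 0,"ry": 0,"rz": -0.1,"tx": 0.033,"ty": -0.035,"tz": 0.012,"claw": 0.0},{"rx": 0,"ry": 0,"rz": -0.1,"tx": 0.033,"ty": -0.035,"tz": 0.012,"claw": 0.0},{"rx": 0,"ry": 0,"rz": -0.1,"tx": 0.033,"ty": -0.035,"tz": 0.012,"claw": 0.0},{"rx": 0,"ry": 0,"rz": -0.1,"tx": 0.033,"ty": -0.035,"tz": 0.012,"claw": 0.0}])

```text
t: 1.3
eef_pos: [0.4489, 0.3234, 0.4055]
orientation: [[-0.008, -0.223, 0.975], [0.005, 0.975, 0.223], [-1.0, 0.006, -0.007]]
force: [1.7, 1.2, 0.6]
finger_gap: 0.0
```

Call:
move_arm(targets=[{"rx": 0,"ry": 0,"rz": -0.1,"tx": 0.033,"ty": -0.035,"tz": 0,"claw": 0.0},{"rx": 0,"ry": 0,"rz": -0.1,"tx": 0.033,"ty": -0.035,"tz": 0,"claw": 0.0},{"rx": 0,"ry": 0,"rz": -0.1,"tx": 0.033,"ty": -0.035,"tz": 0,"claw": 0.0},{"rx": 0,"ry": 0,"rz": -0.05,"tx": 0.033,"ty": -0.035,"tz": 0,"claw": 0.0},{"rx": 0,"ry": 0,"rz": 0,"tx": 0.033,"ty": -0.035,"tz": 0,"claw": 0.0}])

```text
t: 1.8
eef_pos: [0.6194, 0.1413, 0.409]
orientation: [[-0.0, 0.141, 0.99], [0.011, 0.99, -0.141], [-1.0, 0.011, -0.002]]
force: [1.3, 1.0, -0.5]
finger_gap: -0.0003
```

Run:
```python
from h import *
_,Rt=keypose(0,.1,0);delta(np.r_[tab(.7)[:2],.255],Rt)
```

```text
t 1.8 p [0.6194 0.1413 0.409 ] dp [ 0.0136 -0.0942 -0.154 ] rv [-0.011 -0.     0.016] rows 3.62 F [ 1.3  1.  -0.5] gap -0.0003 q [-0.64  0.4   0.56  1.17 -0.22  1.63 -0.27]
```

Call:
move_arm(targets=[{"rx": -0.01,"ry": 0,"rz": 0.015,"tx": 0.007,"ty": -0.045,"tz": 0,"claw": 0.0},{"rx": 0,"ry": 0,"rz": 0,"tx": 0.009,"ty": -0.045,"tz": 0,"claw": 0.0},{"rx": 0,"ry": 0,"rz": 0,"tx": 0,"ty": 0,"tz": -0.04,"claw": 0.0},{"rx": 0,"ry": 0,"rz": 0,"tx": 0,"ty": 0,"tz": -0.04,"claw": 0.0},{"rx": 0,"ry": 0,"rz": 0,"tx": 0,"ty": 0,"tz": -0.04,"claw": 0.0}])

```text
t: 2.3
eef_pos: [0.642, 0.0357, 0.2896]
orientation: [[0.01, 0.14, 0.99], [-0.005, 0.99, -0.14], [-1.0, -0.004, 0.011]]
force: [0.9, 0.4, -0.2]
finger_gap: -0.0001
```

Run:
```python
from h import *
import cv2
_,Rt=keypose(0,.1,0);delta(tab(.68),Rt)
for n,(r,c) in dict(top=(110,190),scene=(90,220)).items():
    d=env.get_image(n)["img"][r:r+150,c:c+110,::-1];cv2.imwrite(f"{n}c.png",cv2.resize(d,None,fx=3.6,fy=3.6,interpolation=cv2.INTER_CUBIC))
cv2.imwrite("pics/c2.png",cv2.convertScaleAbs(np.hstack([cv2.imread("topc.png"),cv2.imread("scenec.png")]),alpha=1.4))
```

```text
t 2.3 p [0.642  0.0357 0.2896] dp [-0.0087  0.0128 -0.0624] rv [0.005 0.01  0.015] rows 1.29 F [ 0.9  0.4 -0.2] gap -0.0001 q [-0.51  0.43  0.56  1.42 -0.22  1.35 -0.08]
```

View pics/c2.png

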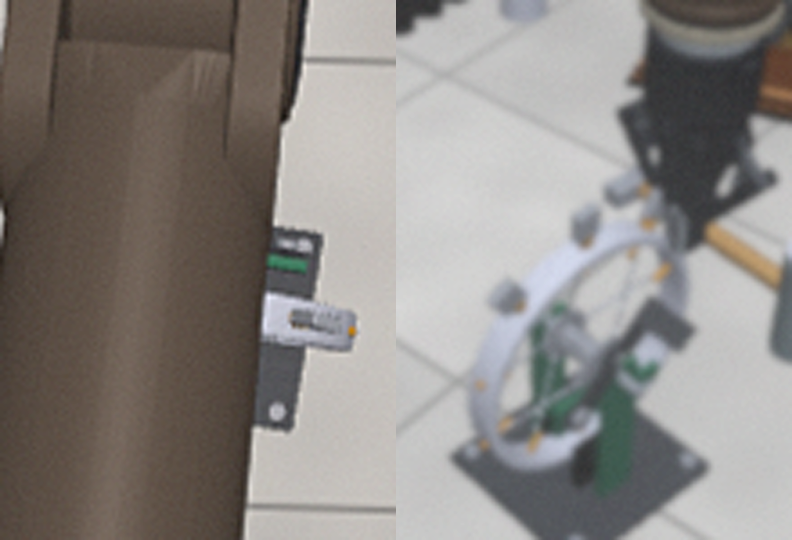

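The fingertip, at about (690,245), is above the tab at (680,330). Descending now.

Call:
move_arm(targets=[{"rx": 0.005,"ry": 0.01,"rz": 0.015,"tx": -0.006,"ty": 0.012,"tz": -0.02,"claw": 0.0},{"rx": 0,"ry": 0,"rz": 0,"tx": 0,"ty": 0,"tz": -0.02,"claw": 0.0},{"rx": 0,"ry": 0,"rz": 0,"tx": 0,"ty": 0.002,"tz": -0.012,"claw": 0.0},{"rx": 0,"ry": 0,"rz": 0,"tx": 0,"ty": 0.005,"tz": -0.012,"claw": 0.0},{"rx": 0,"ry": 0,"rz": 0,"tx": 0,"ty": 0.005,"tz": -0.012,"claw": 0.0}])

```text
t: 2.9
eef_pos: [0.6367, 0.0636, 0.2158]
orientation: [[-0.001, 0.121, 0.993], [0.002, 0.993, -0.121], [-1.0, 0.001, -0.001]]
force: [-1.3, 0.4, -0.1]
finger_gap: 0.0002
```

Run:
```python
from h import *
_,Rt=keypose(0,.1,0);delta(tab(0),Rt)
```

```text
t 2.9 p [0.6367 0.0636 0.2158] dp [ 0.0002  0.0145 -0.0488] rv [-0.002 -0.001 -0.004] rows 1.02 F [-1.3  0.4 -0.1] gap 0.0002 q [-0.53  0.47  0.53  1.53 -0.25  1.21 -0.08]
```

Run:
```python
from h import *
import cv2
d=env.get_image("scene")["img"][130:250,230:330,::-1];cv2.imwrite("pics/c3.png",cv2.convertScaleAbs(cv2.resize(d,None,fx=5,fy=5,interpolation=cv2.INTER_CUBIC),alpha=1.5))
```

```text
(no output)
```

View pics/c3.png

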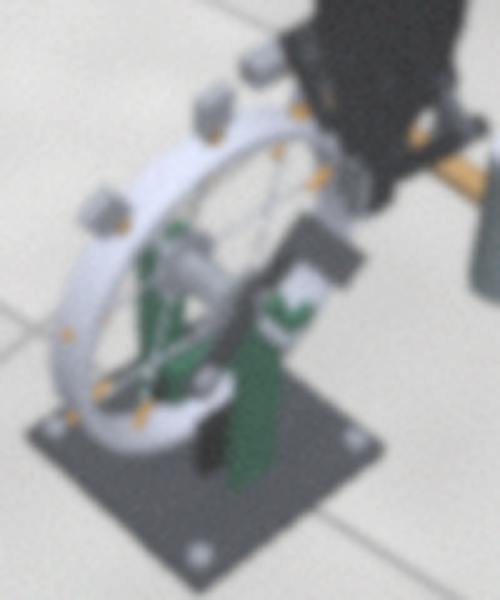

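The tip at (375,210) has passed beyond the tab's far edge, which runs from (305,215) to (365,258), and the tab has not moved. I'll lift, come back in -y and press again.

Call:
move_arm(targets=[{"rx": 0,"ry": 0,"rz": 0,"tx": 0,"ty": 0.005,"tz": 0.035,"claw": 0.0},{"rx": 0,"ry": 0,"rz": 0,"tx": 0,"ty": 0,"tz": 0.02,"claw": 0.0},{"rx": 0,"ry": 0,"rz": 0,"tx": 0,"ty": -0.026,"tz": 0,"claw": 0.0},{"rx": 0,"ry": 0,"rz": 0,"tx": 0,"ty": 0,"tz": -0.02,"claw": 0.0},{"rx": 0,"ry": 0,"rz": 0,"tx": 0,"ty": 0,"tz": -0.012,"claw": 0.0}])

```text
t: 3.45
eef_pos: [0.6375, 0.0465, 0.2406]
orientation: [[0.0, 0.116, 0.993], [0.003, 0.993, -0.116], [-1.0, 0.003, 0.0]]
force: [-0.7, 1.4, -0.5]
finger_gap: -0.0005
```

Run:
```python
from h import *
_,Rt=keypose(0,.1,0);delta(tab(.68),Rt)
```

```text
t 3.45 p [0.6375 0.0465 0.2406] dp [-0.0043  0.0019 -0.0134] rv [-0.003  0.    -0.009] rows 0.28 F [-0.7  1.4 -0.5] gap -0.0005 q [-0.51  0.45  0.54  1.5  -0.24  1.26 -0.05]
```

Call:
move_arm(targets=[{"rx": 0,"ry": 0,"rz": 0,"tx": 0,"ty": -0.004,"tz": -0.01,"claw": 0.0},{"rx": 0,"ry": 0,"rz": 0,"tx": 0,"ty": 0,"tz": -0.01,"claw": 0.0},{"rx": 0,"ry": 0,"rz": 0,"tx": 0,"ty": 0,"tz": -0.008,"claw": 0.0}])

```text
t: 3.75
eef_pos: [0.6376, 0.0427, 0.2108]
orientation: [[0.0, 0.115, 0.993], [0.003, 0.993, -0.115], [-1.0, 0.003, -0.0]]
force: [-0.1, 0.7, 0.5]
finger_gap: 0.0001
```

Run:
```python
from h import *
_,Rt=keypose(0,.1,0);delta(tab(0),Rt)
```

```text
t 3.75 p [0.6376 0.0427 0.2108] dp [-0.0006  0.0353 -0.0438] rv [-0.003  0.    -0.01 ] rows 1.12 F [-0.1  0.7  0.5] gap 0.0001 q [-0.5   0.47  0.53  1.54 -0.25  1.2  -0.04]
```

Run:
```python
from h import *
import cv2
S=cam("scene");print("tip px",(proj(S,env.observe()["eef_pos"])-[230,130])*5)
for a in(.68,.5,.4): print(a,(proj(S,tab(a))-[230,130])*5)
d=S["img"][130:250,230:330,::-1];cv2.imwrite("pics/c4.png",cv2.convertScaleAbs(cv2.resize(d,None,fx=5,fy=5,interpolation=cv2.INTER_CUBIC),alpha=1.5))
```

```text
tip px [331.56245487 284.96309954]
0.68 [334.93836618 253.59411711]
0.5 [347.50337543 261.19564892]
0.4 [352.82861418 267.32426663]
```

View pics/c4.png

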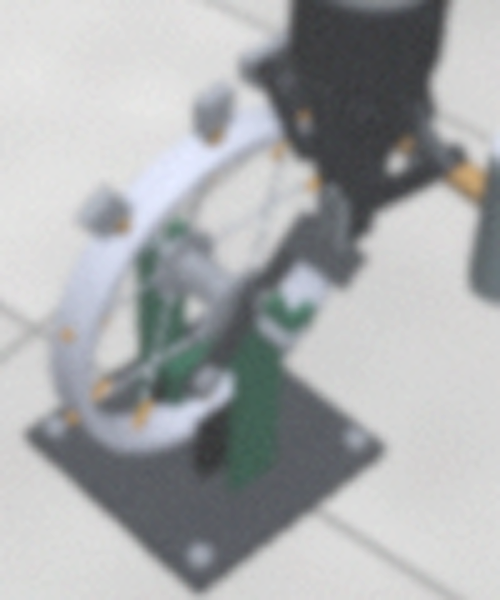

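Run:
```python
from h import *
S=cam("scene")
print("c2 expect 301.7,158:",proj(S,[.642,.0357,.2896]));print("c3 expect 305,172:",proj(S,[.6367,.0636,.2158]))
for y,z in((.042,.2108),(.042,.235),(.0636,.24)):print(y,z,proj(S,[.6376,y,z]))
```

```text
c2 expect 301.7,158: [298.68787067 167.71292885]
c3 expect 305,172: [300.86703801 181.31972259]
0.042 0.2108 [296.41958841 186.89933137]
0.042 0.235 [297.10284803 180.66842085]
0.0636 0.24 [301.89187513 175.18780022]
```

The visible fingertip sits about 9 px (roughly 30 mm) above the projected TCP in both views, and the force is near zero. That suggests no contact yet, so I'll keep lowering and watch the force.

Call:
move_arm(targets=[{"rx": 0,"ry": 0,"rz": 0,"tx": 0,"ty": 0.002,"tz": -0.008,"claw": 0.0},{"rx": 0,"ry": 0,"rz": 0,"tx": 0,"ty": 0.002,"tz": -0.008,"claw": 0.0}])

```text
t: 4.05
eef_pos: [0.6386, 0.0485, 0.1953]
orientation: [[0.002, 0.114, 0.993], [0.005, 0.993, -0.114], [-1.0, 0.005, 0.002]]
force: [-0.5, 6.5, 8.7]
finger_gap: 0.0001
```

Run:
```python
from h import *
import cv2
_,Rt=keypose(0,.1,0);delta(tab(0),Rt)
S=cam("scene");print((proj(S,env.observe()["eef_pos"])-[250,140])*8)
d=S["img"][140:215,250:350,::-1];cv2.imwrite("pics/c5.png",cv2.convertScaleAbs(cv2.resize(d,None,fx=8,fy=8,interpolation=cv2.INTER_CUBIC),alpha=2.2))
```

```text
t 4.05 p [0.6386 0.0485 0.1953] dp [-0.0016  0.0296 -0.0283] rv [-0.005  0.002 -0.01 ] rows 0.82 F [-0.5  6.5  8.7] gap 0.0001 q [-0.5   0.49  0.53  1.56 -0.26  1.16 -0.04]
[380.49168542 398.67620993]
```

View pics/c5.png

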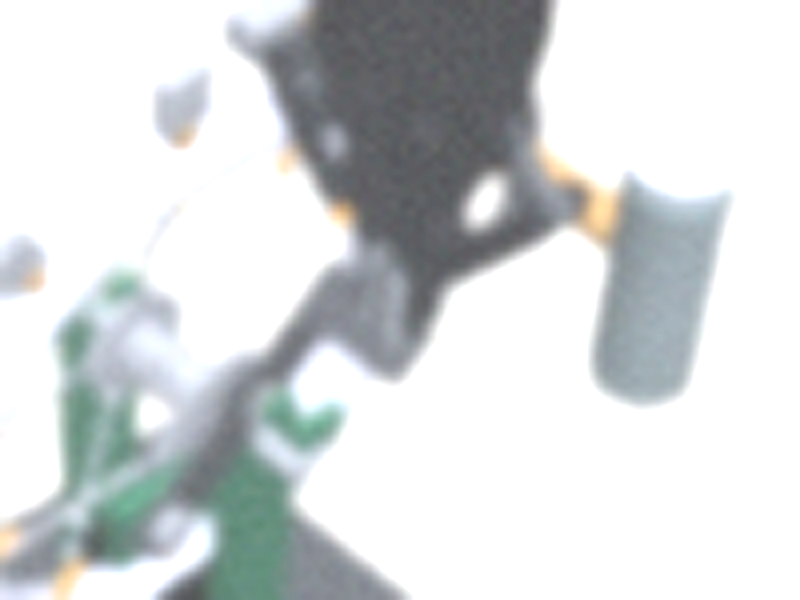

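Run:
```python
from h import *
T,S=cam("top"),cam("scene")
for a,b in(((242,153.5),(303,181.6)),((249.5,154.6),(299,188)),((249.5,154.6),(298,186))):
    P,e=tri(T,a,S,b);print(P.round(4),round(e,4),"stand",(R.T@(P-O)).round(4))
for a in(.55,.68,.8,.95):
  s=np.array([-np.cos(a),np.sin(a)]);n=np.array([np.sin(a),np.cos(a)])
  for l in(.088,.112):
    y,z=np.array([.055,.155])+l*s+.012*n
    for x in(-.1,-.052): X=W([x,y,z]);print(a,l,x,X.round(3),"S",proj(S,X).round(1),"T",proj(T,X).round(1))
```

```text
[0.6483 0.0542 0.2291] 0.0015 stand [-0.0993 -0.0227  0.2291]
[0.6482 0.0361 0.2179] 0.0028 stand [-0.1014 -0.0048  0.2179]
[0.6462 0.0351 0.2253] 0.0006 stand [-0.0996 -0.0036  0.2253]
0.55 0.088 -0.1 [0.648 0.045 0.211] S [300.1 187.9] T [245.7 154.6]
0.55 0.088 -0.052 [0.6   0.051 0.211] S [287.7 179. ] T [242.8 173. ]
0.55 0.112 -0.1 [0.65  0.065 0.224] S [305.6 181.2] T [237.5 152.6]
0.55 0.112 -0.052 [0.603 0.071 0.224] S [293.  172.4] T [234.5 171.3]
0.68 0.088 -0.1 [0.647 0.037 0.22 ] S [298.4 187.1] T [248.6 154.5]
0.68 0.088 -0.052 [0.599 0.043 0.22 ] S [285.9 178.1] T [245.7 173.2]
0.68 0.112 -0.1 [0.649 0.056 0.235] S [303.6 180. ] T [241.  152.5]
0.68 0.112 -0.052 [0.602 0.062 0.235] S [290.9 171.1] T [238.1 171.4]
0.8 0.088 -0.1 [0.646 0.029 0.226] S [296.6 186.8] T [251.7 154.6]
0.8 0.088 -0.052 [0.598 0.035 0.226] S [284.  177.7] T [248.8 173.4]
0.8 0.112 -0.1 [0.648 0.046 0.244] S [301.3 179.4] T [244.9 152.6]
0.8 0.112 -0.052 [0.6   0.052 0.244] S [288.6 170.4] T [241.9 171.7]
0.95 0.088 -0.1 [0.645 0.018 0.234] S [293.9 187. ] T [256.1 154.9]
0.95 0.088 -0.052 [0.597 0.024 0.234] S [281.2 177.8] T [253.2 173.8]
0.95 0.112 -0.1 [0.646 0.032 0.253] S [298.  179.3] T [250.4 152.9]
0.95 0.112 -0.052 [0.599 0.038 0.253] S [285.2 170.3] T [247.4 172.1]
```

Run:
```python
from h import *
import cv2
s=env.observe();print("F",s["force"],"M",s["torque"])
S=cam("scene")
a=cv2.imread("scenec.png") # 3.6x of [90:240,220:330]
a=cv2.resize(a[140:340,200:396],(390,400),interpolation=cv2.INTER_CUBIC)
f=lambda p,off,k,o:tuple(int(v) for v in (((np.array(p)-off)*k)-o))
def mk(im,q,c): cv2.circle(im,q,3,c,1)
A=cv2.convertScaleAbs(a,alpha=1.1)
p=np.array([(proj(S,[.642,.0357,.2896])-[220,90])*3.6-[200,140]])[0]*2;mk(A,tuple(p.astype(int)),(0,0,255))
d=S["img"][155:205,270:318,::-1];B=cv2.convertScaleAbs(cv2.resize(d,None,fx=8,fy=8,interpolation=cv2.INTER_CUBIC),alpha=1.1)
for y,z in((.0485,.1953),):
    mk(B,f(proj(S,[.6386,y,z]),[270,155],8,0),(0,0,255));
for ang,c in((.66,(0,255,0)),(.4,(255,0,0))):
  s2=np.array([-np.cos(ang),np.sin(ang)]);n=np.array([np.sin(ang),np.cos(ang)])
  for l in(.088,.112):
    for x in(-.1,-.052):
      y,z=np.array([.055,.155])+l*s2+.012*n;mk(B,f(proj(S,W([x,y,z])),[270,155],8,0),c)
cv2.imwrite("pics/c6.png",np.hstack([A[:400],B[:400]]))
```

```text
F [ 0.13684067 -0.09081821  0.08956361] M [ 0.01767381 -0.01666758 -0.03476697]
```

View pics/c6.png

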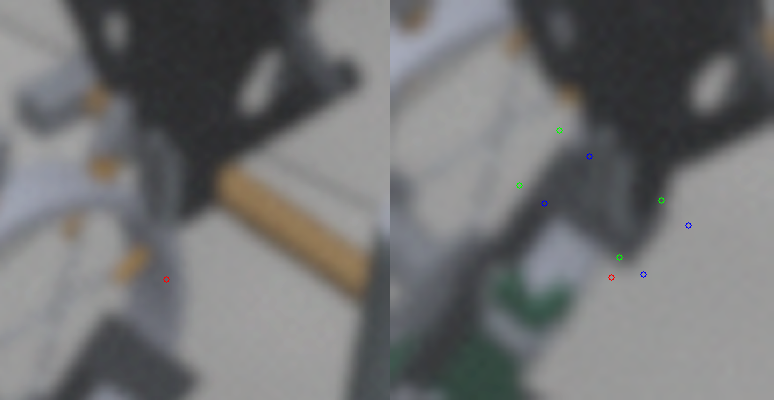

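Run:
```python
from h import *
T,S=cam("top"),cam("scene")
X=np.array([.1989,.592,.1918])
for dz in(0,.03,.1):print(dz,"scene",proj(S,X+[0,0,dz])*1.5625,"top",proj(T,X+[0,0,dz])*1.5625)
for n,X in(("base",[0,0,0]),):print(n,proj(S,X)*1.5625,proj(T,X)*1.5625)
delta(tab(0),keypose(0,.1,0)[1])
```

```text
0 scene [451.73773892 111.58219773] top [ 43.75139352 506.14117023]
0.03 scene [452.43706059 100.99969363] top [ 32.69393807 511.37372357]
0.1 scene [454.15205593  75.04748002] top [  4.0929414  524.90814307]
base [244.26973416 243.3588079 ] [401.94279424 594.68342759]
t 4.35 p [0.6377 0.0462 0.195 ] dp [-0.0008  0.0319 -0.028 ] rv [-0.002  0.    -0.009] rows 0.85 F [ 0.6 -0.   0.6] gap -0.0 q [-0.5   0.49  0.53  1.56 -0.26  1.16 -0.04]
```

Run:
```python
from h import *
import cv2
T,S=cam("top"),cam("scene")
t=cv2.imread("top0raw.png");s=cv2.imread("scene0raw.png")
a=t[310:384,0:70];b=s[20:110,260:330]
A=cv2.convertScaleAbs(cv2.resize(a,None,fx=5.5,fy=5.5,interpolation=cv2.INTER_CUBIC),alpha=2);B=cv2.convertScaleAbs(cv2.resize(b,None,fx=5.5,fy=5.5,interpolation=cv2.INTER_CUBIC),alpha=2)
z=np.array([.318,.948,0])
for w,c in((0,(0,0,255)),(.0425,(0,255,0)),(-.0425,(0,255,0))):
  X=np.array([.1989,.592,.1918])+z*w+[0,0,0 if w==0 else .013]
  cv2.circle(A,tuple(((proj(T,X)-[0,310])*5.5).astype(int)),3,c,1);cv2.circle(B,tuple(((proj(S,X)-[260,20])*5.5).astype(int)),3,c,1)
o=np.zeros((500,780,3),np.uint8);o[:A.shape[0],:A.shape[1]]=A;o[:B.shape[0],390:390+B.shape[1]]=B[:500];cv2.imwrite("pics/c7.png",o)
```

```text
(no output)
```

View pics/c7.png

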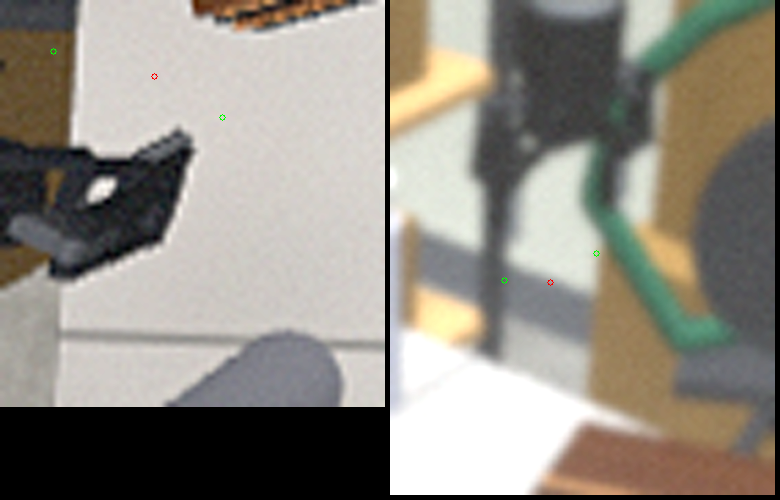

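Run:
```python
from h import *
T,S=cam("top"),cam("scene")
tp=lambda x,y:(x/5.5-.4,y/5.5-.4+310); sp=lambda x,y:((x-390)/5.5-.4+260,y/5.5-.4+20)
for a in((188,140),(165,240),(60,275),(90,255)):
  for b in((515,245),(607,205)):
    P,e=tri(T,tp(*a),S,sp(*b));print(a,b,P.round(3),round(e,4))
print(T["R"],T["c"],T["f"],S["f"])
```

```text
(188, 140) (515, 245) [0.187 0.553 0.234] 0.0052
(188, 140) (607, 205) [0.228 0.549 0.278] 0.0726
(165, 240) (515, 245) [0.145 0.585 0.209] 0.0348
(165, 240) (607, 205) [0.193 0.573 0.262] 0.1032
(60, 275) (515, 245) [0.108 0.649 0.173] 0.0184
(60, 275) (607, 205) [0.158 0.637 0.227] 0.091
(90, 255) (515, 245) [0.122 0.629 0.185] 0.0195
(90, 255) (607, 205) [0.172 0.617 0.238] 0.0908
[[ 0.02827042 -0.99779502  0.06004906]
 [-0.99942212 -0.02708009  0.02054502]
 [-0.01887359 -0.06059517 -0.99798397]] [254.34685597 189.15518135] 397.10216411105955 349.57681018725964
```

With the gripper in both start views, its finger end triangulates to the right xy but about 30 mm above the reported TCP. That agrees with the image and contact evidence here, so I take the real tip as roughly TCP + 30 mm along the tool. Continuing the push.

Call:
move_arm(targets=[{"rx": 0,"ry": 0,"rz": 0,"tx": 0,"ty": 0.006,"tz": -0.01,"claw": 0.0},{"rx": 0,"ry": 0,"rz": 0,"tx": 0,"ty": 0.005,"tz": -0.01,"claw": 0.0},{"rx": 0,"ry": 0,"rz": 0,"tx": 0,"ty": 0.005,"tz": -0.01,"claw": 0.0},{"rx": 0,"ry": 0,"rz": 0,"tx": 0,"ty": 0.003,"tz": -0.01,"claw": 0.0}])

```text
t: 4.95
eef_pos: [0.6398, 0.0666, 0.1542]
orientation: [[0.006, 0.116, 0.993], [0.003, 0.993, -0.116], [-1.0, 0.004, 0.005]]
force: [0.7, 1.2, 2.0]
finger_gap: 0.0
```

Run:
```python
from h import *
delta(tab(0),keypose(0,.1,0)[1])
```

```text
t 4.95 p [0.6398 0.0666 0.1542] dp [-0.0028  0.0114  0.0128] rv [-0.003  0.006 -0.008] rows 0.35 F [0.7 1.2 2. ] gap 0.0 q [-0.52  0.52  0.51  1.61 -0.28  1.08 -0.05]
```

Call:
move_arm(targets=[{"rx": 0,"ry": 0,"rz": 0,"tx": -0.001,"ty": 0.004,"tz": -0.007,"claw": 0.0},{"rx": 0,"ry": 0,"rz": 0,"tx": 0,"ty": 0.003,"tz": -0.007,"claw": 0.0}])

```text
t: 5.15
eef_pos: [0.638, 0.0739, 0.1376]
orientation: [[0.004, 0.116, 0.993], [0.002, 0.993, -0.116], [-1.0, 0.002, 0.004]]
force: [0.4, -1.3, 1.3]
finger_gap: 0.0001
```

Call:
move_arm(targets=[{"rx": 0,"ry": 0,"rz": 0,"tx": 0,"ty": 0,"tz": -0.004,"claw": 0.0}])

```text
t: 5.25
eef_pos: [0.6376, 0.0748, 0.1325]
orientation: [[0.003, 0.116, 0.993], [0.002, 0.993, -0.116], [-1.0, 0.002, 0.003]]
force: [0.8, 2.1, 1.9]
finger_gap: -0.0001
```

Call:
move_arm(targets=[{"rx": 0,"ry": 0,"rz": 0,"tx": 0,"ty": 0,"tz": -0.003,"claw": 0.0}])

```text
t: 5.35
eef_pos: [0.6376, 0.0752, 0.129]
orientation: [[0.003, 0.115, 0.993], [0.002, 0.993, -0.115], [-1.0, 0.002, 0.002]]
force: [1.2, 1.0, 2.2]
finger_gap: -0.0
```

Call:
move_arm(targets=[{"rx": 0,"ry": 0,"rz": 0,"tx": 0,"ty": 0,"tz": -0.003,"claw": 0.0}])

```text
t: 5.45
eef_pos: [0.638, 0.0753, 0.1274]
orientation: [[0.004, 0.115, 0.993], [0.003, 0.993, -0.115], [-1.0, 0.003, 0.003]]
force: [-12.4, 0.7, 36.6]
finger_gap: -0.0001
```

Call:
move_arm(targets=[{"rx": 0,"ry": 0,"rz": 0,"tx": 0,"ty": 0,"tz": -0.003,"claw": 0.0}])

```text
t: 5.55
eef_pos: [0.6381, 0.0753, 0.1273]
orientation: [[0.005, 0.115, 0.993], [0.005, 0.993, -0.115], [-1.0, 0.005, 0.004]]
force: [-15.0, 0.6, 39.5]
finger_gap: 0.0
```

Run:
```python
from h import *
import cv2
delta(tab(0),keypose(0,.1,0)[1])
S=cam("scene")
B=cv2.convertScaleAbs(cv2.resize(S["img"][130:240,240:340,::-1],None,fx=5.4,fy=5.4,interpolation=cv2.INTER_CUBIC),alpha=1.6)
for ang,c in((0,(0,255,0)),(.2,(255,0,0))):
  s2=np.array([-np.cos(ang),np.sin(ang)]);n=np.array([np.sin(ang),np.cos(ang)])
  for l in(.088,.112):
    for x in(-.1,-.052):
      y,z=np.array([.055,.155])+l*s2+.012*n;cv2.circle(B,tuple(((proj(S,W([x,y,z]))-[240,130])*5.4).astype(int)),3,c,1)
cv2.imwrite("pics/c8.png",B)
```

```text
t 5.55 p [0.6381 0.0753 0.1273] dp [-0.0012  0.0027  0.0397] rv [-0.005  0.005 -0.01 ] rows 0.8 F [-15.    0.6  39.5] gap 0.0 q [-0.52  0.55  0.5   1.64 -0.3   1.02 -0.05]
```

View pics/c8.png

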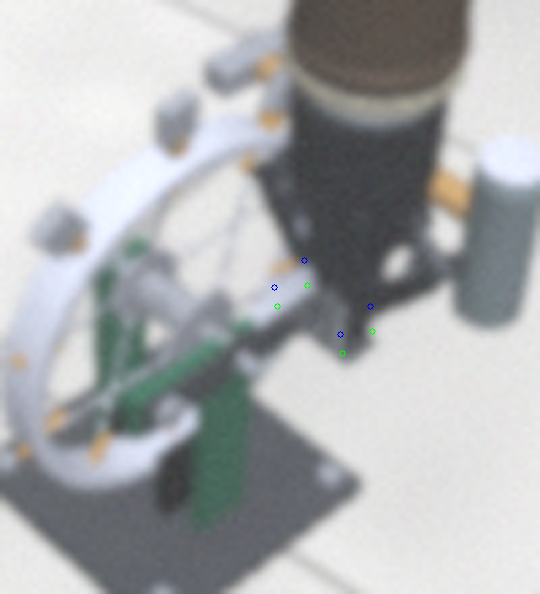

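The strap is home: the tab corner at (347,358) matches the angle-0 marker at (342,353), and it is on a hard stop at 39 N. The stop puts the real fingertip about 38 mm behind the reported TCP. Lifting off and going to key 1.

Call:
move_arm(targets=[{"rx": 0,"ry": 0,"rz": 0,"tx": 0,"ty": 0,"tz": 0.045,"claw": 0.0},{"rx": 0,"ry": 0,"rz": 0,"tx": 0,"ty": 0,"tz": 0.045,"claw": 0.0},{"rx": 0,"ry": 0,"rz": 0,"tx": 0,"ty": 0,"tz": 0.045,"claw": 0.0},{"rx": 0,"ry": 0,"rz": 0,"tx": 0,"ty": 0,"tz": 0.045,"claw": 0.0},{"rx": 0,"ry": 0,"rz": 0,"tx": 0,"ty": 0,"tz": 0.03,"claw": 0.04}])

```text
t: 6.1
eef_pos: [0.6318, 0.0739, 0.3407]
orientation: [[-0.007, 0.117, 0.993], [0.004, 0.993, -0.117], [-1.0, 0.003, -0.007]]
force: [1.1, -0.1, -0.2]
finger_gap: 0.0133
```

Run:
```python
from h import *
p,Rt=keypose(np.radians(37),.175,0);delta(p,Rt)
```

```text
t 6.1 p [0.6318 0.0739 0.3407] dp [-0.0979 -0.1344 -0.0459] rv [ 0.638 -0.085 -0.01 ] rows 4.29 F [ 1.1 -0.1 -0.2] gap 0.0133 q [-0.55  0.41  0.56  1.32 -0.22  1.48 -0.12]
```

Call:
move_arm(targets=[{"rx": 0.11,"ry": -0.015,"rz": 0,"tx": -0.016,"ty": -0.025,"tz": 0.01,"claw": 0.045},{"rx": 0.11,"ry": -0.015,"rz": 0,"tx": -0.018,"ty": -0.025,"tz": 0,"claw": 0.045},{"rx": 0.11,"ry": -0.015,"rz": 0,"tx": -0.02,"ty": -0.025,"tz": 0,"claw": 0.045},{"rx": 0.11,"ry": -0.015,"rz": 0,"tx": -0.02,"ty": -0.025,"tz": -0.01,"claw": 0.045},{"rx": 0.11,"ry": -0.015,"rz": 0,"tx": -0.02,"ty": -0.025,"tz": -0.015,"claw": 0.045}])

```text
t: 6.6
eef_pos: [0.5406, -0.0436, 0.3347]
orientation: [[0.085, 0.069, 0.994], [0.541, 0.835, -0.104], [-0.837, 0.546, 0.034]]
force: [-0.0, -0.5, -0.6]
finger_gap: 0.0448
```

Run:
```python
from h import *
p,Rt=keypose(np.radians(37),.175,0);delta(p,Rt)
```

```text
t 6.6 p [ 0.5406 -0.0436  0.3347] dp [-0.0067 -0.0169 -0.0399] rv [ 0.071  0.026 -0.02 ] rows 0.88 F [-0.  -0.5 -0.6] gap 0.0448 q [-0.02  0.31  0.55  1.63 -0.69  1.51  0.56]
```

Call:
move_arm(targets=[{"rx": 0.035,"ry": 0.013,"rz": -0.01,"tx": -0.003,"ty": -0.009,"tz": -0.015,"claw": 0.045},{"rx": 0.035,"ry": 0.013,"rz": -0.01,"tx": -0.004,"ty": -0.008,"tz": -0.02,"claw": 0.045},{"rx": 0,"ry": 0,"rz": 0,"tx": 0,"ty": 0,"tz": 0,"claw": 0.045}])

```text
t: 6.9
eef_pos: [0.5283, -0.0716, 0.2964]
orientation: [[0.084, 0.119, 0.989], [0.599, 0.787, -0.146], [-0.796, 0.605, -0.005]]
force: [-0.4, 0.2, 0.0]
finger_gap: 0.0448
```

Run:
```python
from h import *
import cv2
p,Rt=keypose(np.radians(37),.175,0);delta(p,Rt)
S=cam("scene");s=env.observe();X=np.array(s["eef_pos"]);Q=np.array(s["orientation"])
B=cv2.convertScaleAbs(cv2.resize(S["img"][100:200,215:315,::-1],None,fx=6,fy=6,interpolation=cv2.INTER_CUBIC),alpha=1.5)
def m(Y,c):cv2.circle(B,tuple(((proj(S,Y)-[215,100]+.4)*6).astype(int)),3,c,1)
m(X,(255,255,0))
for w in(-.022,.022): m(X-.045*Q[:,0]+w*Q[:,2],(0,0,255)); m(X+[0,0,.045]+w*Q[:,2],(0,255,0))
cv2.imwrite("pics/c9.png",B)
```

```text
t 6.9 p [ 0.5283 -0.0716  0.2964] dp [ 0.0056  0.0111 -0.0017] rv [-0.004 -0.005  0.021] rows 0.25 F [-0.4  0.2  0. ] gap 0.0448 q [ 0.08  0.38  0.56  1.67 -0.76  1.53  0.67]
```

View pics/c9.png

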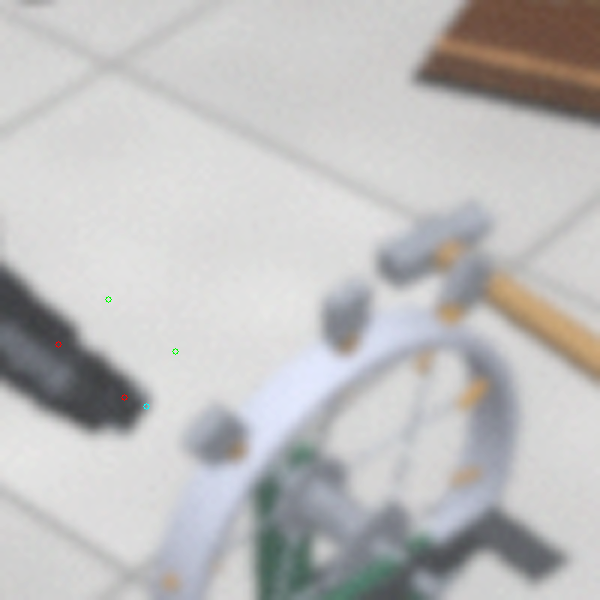

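Only the tool-axis hypothesis (red markers at (58,345) and (124,398)) lies on the fingers, and the blade is at (215,432). I'll fix the lateral error and then slide in along the nipple axis.

Call:
move_arm(targets=[{"rx": 0,"ry": -0.005,"rz": 0.02,"tx": 0.006,"ty": 0.011,"tz": -0.002,"claw": 0.045},{"rx": 0,"ry": 0,"rz": 0,"tx": 0.001,"ty": 0.009,"tz": -0.012,"claw": 0.045},{"rx": 0,"ry": 0,"rz": 0,"tx": 0.001,"ty": 0.009,"tz": -0.012,"claw": 0.045},{"rx": 0,"ry": 0,"rz": 0,"tx": 0,"ty": 0,"tz": 0,"claw": 0.045}])

```text
t: 7.35
eef_pos: [0.5413, -0.034, 0.2757]
orientation: [[0.076, 0.081, 0.994], [0.6, 0.793, -0.11], [-0.797, 0.604, 0.012]]
force: [-0.1, -0.6, 0.1]
finger_gap: 0.0449
```

Run:
```python
from h import *
p,Rt=keypose(np.radians(36.8),.08,0);delta(p,Rt);print(Rt[:,0])
p,Rt=keypose(np.radians(36.8),.14,0);delta(p,Rt)
```

```text
t 7.35 p [ 0.5413 -0.034   0.2757] dp [-0.0003  0.0304 -0.0566] rv [-0.005  0.012 -0.015] rows 1.29 F [-0.1 -0.6  0.1] gap 0.0449 q [ 0.03  0.38  0.53  1.71 -0.78  1.46  0.68]
[ 0.07479761  0.59433542 -0.80073137]
t 7.35 p [ 0.5413 -0.034   0.2757] dp [-0.0048 -0.0052 -0.0086] rv [-0.005  0.012 -0.015] rows 0.22 F [-0.1 -0.6  0.1] gap 0.0449 q [ 0.03  0.38  0.53  1.71 -0.78  1.46  0.68]
```

Call:
move_arm(targets=[{"rx": 0,"ry": 0.01,"rz": -0.015,"tx": -0.004,"ty": -0.005,"tz": -0.008,"claw": 0.045},{"rx": 0,"ry": 0,"rz": 0,"tx": 0,"ty": 0,"tz": 0,"claw": 0.045},{"rx": 0,"ry": 0,"rz": 0,"tx": 0,"ty": 0,"tz": 0,"claw": 0.045}])

```text
t: 7.65
eef_pos: [0.5384, -0.0369, 0.2697]
orientation: [[0.076, 0.093, 0.993], [0.598, 0.792, -0.12], [-0.798, 0.603, 0.005]]
force: [0.2, -0.5, 0.3]
finger_gap: 0.0452
```

Run:
```python
from h import *
p,Rt=keypose(np.radians(36.8),.13,0);delta(p,Rt)
```

```text
t 7.65 p [ 0.5384 -0.0369  0.2697] dp [-0.0012  0.0037 -0.0106] rv [-0.004  0.006 -0.005] rows 0.22 F [ 0.2 -0.5  0.3] gap 0.0452 q [ 0.03  0.39  0.53  1.73 -0.78  1.46  0.68]
```

Call:
move_arm(targets=[{"rx": -0.004,"ry": 0.005,"rz": -0.005,"tx": 0,"ty": 0.007,"tz": -0.011,"claw": 0.045},{"rx": 0,"ry": 0,"rz": 0,"tx": 0.001,"ty": 0.007,"tz": -0.01,"claw": 0.045},{"rx": 0,"ry": 0,"rz": 0,"tx": 0.001,"ty": 0.007,"tz": -0.01,"claw": 0.045},{"rx": 0,"ry": 0,"rz": 0,"tx": 0.001,"ty": 0.006,"tz": -0.008,"claw": 0.045},{"rx": 0,"ry": 0,"rz": 0,"tx": 0,"ty": 0,"tz": 0,"claw": 0.045}])

```text
t: 8.15
eef_pos: [0.5415, -0.0077, 0.2273]
orientation: [[0.076, 0.101, 0.992], [0.594, 0.795, -0.126], [-0.801, 0.599, 0.0]]
force: [-0.1, -0.6, -0.9]
finger_gap: 0.0448
```

Run:
```python
from h import *
p,Rt=keypose(np.radians(36.8),.08,0);delta(p,Rt)
```

```text
t 8.15 p [ 0.5415 -0.0077  0.2273] dp [-0.0005  0.0041 -0.0083] rv [0.    0.    0.001] rows 0.19 F [-0.1 -0.6 -0.9] gap 0.0448 q [-0.01  0.41  0.51  1.8  -0.81  1.35  0.7 ]
```

Call:
move_arm(targets=[{"rx": 0,"ry": 0,"rz": 0,"tx": 0,"ty": 0.003,"tz": -0.005,"claw": 0.045},{"rx": 0,"ry": 0,"rz": 0,"tx": 0,"ty": 0,"tz": 0,"claw": 0.0},{"rx": 0,"ry": 0,"rz": 0,"tx": 0,"ty": 0,"tz": 0,"claw": 0.0},{"rx": 0,"ry": 0,"rz": 0,"tx": 0,"ty": 0,"tz": 0,"claw": 0.0},{"rx": 0,"ry": 0,"rz": 0,"tx": 0,"ty": 0,"tz": 0,"claw": 0.0}], force=40)

```text
t: 8.65
eef_pos: [0.5406, -0.0044, 0.2218]
orientation: [[0.074, 0.102, 0.992], [0.595, 0.794, -0.126], [-0.801, 0.599, -0.002]]
force: [1.4, 2.2, -3.4]
finger_gap: 0.0094
```

Run:
```python
from h import *
p,Rt=keypose(np.radians(36.8),.08,0);delta(p,Rt);print(env.observe()["torque"])
```

```text
t 8.65 p [ 0.5406 -0.0044  0.2218] dp [ 0.0004  0.0009 -0.0028] rv [-0.    -0.002  0.001] rows 0.06 F [ 1.4  2.2 -3.4] gap 0.0094 q [-0.01  0.41  0.5   1.81 -0.82  1.34  0.71]
[-0.60673254 -0.18354945 -0.31858305]
```

Gap is 9.4 mm, so it has the 10 mm blade. Turning clockwise about the tool axis.

Call:
move_arm(targets=[{"rx": 0.011,"ry": 0.087,"rz": -0.117,"tx": 0,"ty": 0,"tz": 0,"claw": 0.0},{"rx": 0.011,"ry": 0.087,"rz": -0.117,"tx": 0,"ty": 0,"tz": 0,"claw": 0.0},{"rx": 0.011,"ry": 0.087,"rz": -0.117,"tx": 0,"ty": 0,"tz": 0,"claw": 0.0},{"rx": 0.011,"ry": 0.087,"rz": -0.117,"tx": 0,"ty": 0,"tz": 0,"claw": 0.0}])

```text
t: 9.05
eef_pos: [0.5414, -0.0048, 0.2217]
orientation: [[0.075, 0.643, 0.762], [0.594, 0.585, -0.552], [-0.801, 0.495, -0.338]]
force: [-1.3, 1.2, -2.7]
finger_gap: 0.0093
```

Run:
```python
from h import *
p,Rt=keypose(np.radians(36.8),.082,np.pi/2);delta(p,Rt);print(env.observe()["torque"])
```

```text
t 9.05 p [ 0.5414 -0.0048  0.2217] dp [-0.0005  0.     -0.0011] rv [ 0.073  0.577 -0.777] rows 6.47 F [-1.3  1.2 -2.7] gap 0.0093 q [-0.09  0.43  0.62  1.82 -0.85  1.37  0.14]
[-0.8466544  -0.0019065   0.09892894]
```

Call:
move_arm(targets=[{"rx": 0.011,"ry": 0.087,"rz": -0.117,"tx": 0,"ty": 0,"tz": 0,"claw": 0.0},{"rx": 0.011,"ry": 0.087,"rz": -0.117,"tx": 0,"ty": 0,"tz": 0,"claw": 0.0},{"rx": 0.011,"ry": 0.087,"rz": -0.117,"tx": 0,"ty": 0,"tz": 0,"claw": 0.0},{"rx": 0.011,"ry": 0.087,"rz": -0.117,"tx": 0,"ty": 0,"tz": 0,"claw": 0.0},{"rx": 0.011,"ry": 0.087,"rz": -0.117,"tx": 0,"ty": 0,"tz": 0,"claw": 0.0}])

```text
t: 9.55
eef_pos: [0.5418, -0.0055, 0.2212]
orientation: [[0.075, 0.99, 0.119], [0.593, 0.052, -0.804], [-0.802, 0.131, -0.583]]
force: [-1.3, 1.3, -3.2]
finger_gap: 0.0095
```

Run:
```python
from h import *
p,Rt=keypose(np.radians(36.8),.082,np.pi/2);delta(p,Rt);print(env.observe()["torque"])
```

```text
t 9.55 p [ 0.5418 -0.0055  0.2212] dp [-0.0009  0.0008 -0.0005] rv [ 0.019  0.131 -0.176] rows 1.47 F [-1.3  1.3 -3.2] gap 0.0095 q [-0.18  0.46  0.76  1.83 -0.89  1.43 -0.56]
[-0.87884074  0.16279563  0.20872192]
```

Call:
move_arm(targets=[{"rx": 0.01,"ry": 0.066,"rz": -0.088,"tx": 0,"ty": 0,"tz": 0,"claw": 0.0},{"rx": 0.009,"ry": 0.06,"rz": -0.08,"tx": 0,"ty": 0,"tz": 0,"claw": 0.0},{"rx": 0,"ry": 0,"rz": 0,"tx": 0,"ty": 0,"tz": 0,"claw": 0.0},{"rx": 0,"ry": 0,"rz": 0,"tx": 0,"ty": 0,"tz": 0,"claw": 0.0}])

```text
t: 9.95
eef_pos: [0.5417, -0.0056, 0.221]
orientation: [[0.073, 0.992, -0.1], [0.595, -0.124, -0.794], [-0.801, -0.002, -0.599]]
force: [-1.6, 1.7, -1.3]
finger_gap: 0.0092
```

Call:
move_arm(targets=[{"rx": 0,"ry": 0,"rz": 0,"tx": 0,"ty": 0,"tz": 0,"claw": 0.045},{"rx": 0,"ry": 0,"rz": 0,"tx": 0,"ty": 0,"tz": 0,"claw": 0.045},{"rx": 0,"ry": 0,"rz": 0,"tx": 0,"ty": 0,"tz": 0,"claw": 0.045}])

```text
t: 10.25
eef_pos: [0.5427, -0.0063, 0.2217]
orientation: [[0.075, 0.993, -0.094], [0.594, -0.12, -0.795], [-0.801, 0.004, -0.599]]
force: [0.6, -0.5, -0.2]
finger_gap: 0.0449
```

Run:
```python
from h import *
p,Rt=keypose(np.radians(36.8),.082,np.pi/2);delta(p,Rt);print(env.observe()["torque"])
p,Rt=keypose(np.radians(1),.2,0);delta(p,Rt)
```

```text
t 10.25 p [ 0.5427 -0.0063  0.2217] dp [-0.0018  0.0015 -0.001 ] rv [ 0.001  0.004 -0.005] rows 0.05 F [ 0.6 -0.5 -0.2] gap 0.0449 q [-0.21  0.48  0.8   1.82 -0.91  1.45 -0.75]
[-0.61909572  0.06034538  0.00510495]
t 10.25 p [ 0.5427 -0.0063  0.2217] dp [0.0039 0.0468 0.1333] rv [-0.551 -0.448  1.5  ] rows 11.07 F [ 0.6 -0.5 -0.2] gap 0.0449 q [-0.21  0.48  0.8   1.82 -0.91  1.45 -0.75]
```

Call:
move_arm(targets=[{"rx": 0,"ry": 0,"rz": 0,"tx": -0.002,"ty": -0.016,"tz": 0.022,"claw": 0.045},{"rx": 0,"ry": 0,"rz": 0,"tx": -0.002,"ty": -0.016,"tz": 0.022,"claw": 0.045},{"rx": 0,"ry": 0,"rz": 0,"tx": -0.002,"ty": -0.018,"tz": 0.028,"claw": 0.045},{"rx": 0,"ry": 0,"rz": 0,"tx": -0.002,"ty": -0.015,"tz": 0.04,"claw": 0.045}])

```text
t: 10.65
eef_pos: [0.5324, -0.0694, 0.3331]
orientation: [[0.067, 0.993, -0.093], [0.597, -0.114, -0.794], [-0.8, -0.002, -0.6]]
force: [0.6, -0.1, 0.5]
finger_gap: 0.0446
```

Run:
```python
from h import *
p,Rt=keypose(np.radians(1),.2,0);delta(p,Rt)
```

```text
t 10.65 p [ 0.5324 -0.0694  0.3331] dp [0.0141 0.11   0.0219] rv [-0.547 -0.456  1.496] rows 11.05 F [ 0.6 -0.1  0.5] gap 0.0446 q [-0.12  0.42  0.85  1.61 -0.82  1.69 -0.85]
```

Call:
move_arm(targets=[{"rx": -0.049,"ry": -0.041,"rz": 0.135,"tx": 0.001,"ty": 0.008,"tz": 0.008,"claw": 0.045},{"rx": -0.049,"ry": -0.041,"rz": 0.135,"tx": 0.001,"ty": 0.008,"tz": 0.008,"claw": 0.045},{"rx": -0.049,"ry": -0.041,"rz": 0.135,"tx": 0.001,"ty": 0.01,"tz": 0.008,"claw": 0.045},{"rx": -0.049,"ry": -0.041,"rz": 0.135,"tx": 0.001,"ty": 0.01,"tz": 0,"claw": 0.045},{"rx": -0.049,"ry": -0.041,"rz": 0.135,"tx": 0.001,"ty": 0.01,"tz": 0,"claw": 0.045}])

```text
t: 11.15
eef_pos: [0.5387, -0.0327, 0.3641]
orientation: [[-0.072, 0.824, 0.562], [0.365, 0.546, -0.754], [-0.928, 0.15, -0.34]]
force: [-0.3, 0.2, -1.1]
finger_gap: 0.0448
```

Call:
move_arm(targets=[{"rx": -0.049,"ry": -0.041,"rz": 0.135,"tx": 0.001,"ty": 0.01,"tz": 0,"claw": 0.045},{"rx": -0.049,"ry": -0.041,"rz": 0.135,"tx": 0.001,"ty": 0.01,"tz": 0,"claw": 0.045},{"rx": -0.049,"ry": -0.041,"rz": 0.135,"tx": 0.001,"ty": 0.01,"tz": 0,"claw": 0.045},{"rx": -0.049,"ry": -0.041,"rz": 0.135,"tx": 0.001,"ty": 0.01,"tz": 0,"claw": 0.045}])

```text
t: 11.55
eef_pos: [0.5445, 0.0083, 0.3652]
orientation: [[-0.047, 0.394, 0.918], [0.138, 0.913, -0.385], [-0.989, 0.108, -0.097]]
force: [-1.0, 1.0, -0.2]
finger_gap: 0.0452
```

Run:
```python
from h import *
p,Rt=keypose(np.radians(1),.2,0);delta(p,Rt)
```

```text
t 11.55 p [0.5445 0.0083 0.3652] dp [ 0.002   0.0322 -0.0103] rv [-0.114 -0.07   0.276] rows 2.04 F [-1.   1.  -0.2] gap 0.0452 q [-0.47  0.26  0.63  1.47 -0.28  1.53 -0.24]
```

Call:
move_arm(targets=[{"rx": -0.055,"ry": -0.035,"rz": 0.133,"tx": 0.001,"ty": 0.016,"tz": -0.005,"claw": 0.045},{"rx": -0.055,"ry": -0.035,"rz": 0.133,"tx": 0.001,"ty": 0.014,"tz": -0.005,"claw": 0.045},{"rx": 0,"ry": 0,"rz": 0,"tx": 0,"ty": 0,"tz": 0,"claw": 0.045}])

```text
t: 11.85
eef_pos: [0.5472, 0.0432, 0.3561]
orientation: [[0.006, 0.119, 0.993], [0.022, 0.993, -0.119], [-1.0, 0.023, 0.004]]
force: [-0.0, 0.8, 0.7]
finger_gap: 0.0453
```

Run:
```python
from h import *
p,Rt=keypose(np.radians(1),.13,0);delta(p,Rt)
```

```text
t 11.85 p [0.5472 0.0432 0.3561] dp [-0.0004 -0.0015 -0.0711] rv [-0.005  0.004 -0.006] rows 1.42 F [-0.   0.8  0.7] gap 0.0453 q [-0.59  0.22  0.55  1.52 -0.14  1.43 -0.15]
```

Call:
move_arm(targets=[{"rx": -0.005,"ry": 0.004,"rz": -0.006,"tx": 0,"ty": -0.001,"tz": -0.03,"claw": 0.045},{"rx": 0,"ry": 0,"rz": 0,"tx": 0,"ty": 0,"tz": -0.03,"claw": 0.045},{"rx": 0,"ry": 0,"rz": 0,"tx": 0,"ty": 0,"tz": 0,"claw": 0.045}])

```text
t: 12.15
eef_pos: [0.5476, 0.0423, 0.2963]
orientation: [[0.006, 0.126, 0.992], [0.019, 0.992, -0.126], [-1.0, 0.02, 0.003]]
force: [-1.1, -0.1, 0.1]
finger_gap: 0.0449
```

Run:
```python
from h import *
p,Rt=keypose(np.radians(1),.084,0);delta(p,Rt)
```

```text
t 12.15 p [0.5476 0.0423 0.2963] dp [-0.0008  0.0002 -0.0573] rv [-0.002  0.003  0.001] rows 1.15 F [-1.1 -0.1  0.1] gap 0.0449 q [-0.59  0.24  0.55  1.63 -0.15  1.29 -0.14]
```

Call:
move_arm(targets=[{"rx": 0,"ry": 0.003,"rz": 0,"tx": -0.001,"ty": 0,"tz": -0.016,"claw": 0.045},{"rx": 0,"ry": 0,"rz": 0,"tx": 0,"ty": 0,"tz": -0.016,"claw": 0.045},{"rx": 0,"ry": 0,"rz": 0,"tx": 0,"ty": 0,"tz": -0.014,"claw": 0.045},{"rx": 0,"ry": 0,"rz": 0,"tx": 0,"ty": 0,"tz": -0.008,"claw": 0.045},{"rx": 0,"ry": 0,"rz": 0,"tx": 0,"ty": 0,"tz": 0,"claw": 0.045}])

```text
t: 12.65
eef_pos: [0.5495, 0.0387, 0.247]
orientation: [[0.008, 0.135, 0.991], [0.022, 0.991, -0.136], [-1.0, 0.022, 0.005]]
force: [-0.6, -0.4, 0.3]
finger_gap: 0.0446
```

Call:
move_arm(targets=[{"rx": 0,"ry": 0,"rz": 0,"tx": 0,"ty": 0,"tz": 0,"claw": 0.0},{"rx": 0,"ry": 0,"rz": 0,"tx": 0,"ty": 0,"tz": 0,"claw": 0.0},{"rx": 0,"ry": 0,"rz": 0,"tx": 0,"ty": 0,"tz": 0,"claw": 0.0},{"rx": 0,"ry": 0,"rz": 0,"tx": 0,"ty": 0,"tz": 0,"claw": 0.0}])

```text
t: 13.05
eef_pos: [0.5466, 0.0387, 0.2493]
orientation: [[0.002, 0.136, 0.991], [0.024, 0.99, -0.136], [-1.0, 0.024, -0.001]]
force: [6.0, -3.5, -8.7]
finger_gap: 0.0093
```

Run:
```python
from h import *
p,Rt=keypose(np.radians(1),.084,0);delta(p,Rt);print(env.observe()["torque"],Rt[:,0])
```

```text
t 13.05 p [0.5466 0.0387 0.2493] dp [ 0.0002  0.0039 -0.0103] rv [-0.006 -0.     0.011] rows 0.22 F [ 6.  -3.5 -8.7] gap 0.0093 q [-0.57  0.28  0.54  1.71 -0.18  1.19 -0.11]
[-0.95505267 -1.27733347  0.06458898] [ 0.00217921  0.01731582 -0.9998477 ]
```

Call:
move_arm(targets=[{"rx": 0,"ry": 0,"rz": 0,"tx": 0,"ty": 0,"tz": 0,"claw": 0.035},{"rx": 0,"ry": 0,"rz": 0,"tx": 0,"ty": 0,"tz": 0,"claw": 0.035},{"rx": -0.006,"ry": 0,"rz": 0.01,"tx": 0,"ty": 0.004,"tz": -0.008,"claw": 0.035},{"rx": 0,"ry": 0,"rz": 0,"tx": 0,"ty": 0,"tz": 0,"claw": 0.035}])

```text
t: 13.45
eef_pos: [0.548, 0.0432, 0.2424]
orientation: [[0.005, 0.125, 0.992], [0.018, 0.992, -0.125], [-1.0, 0.019, 0.003]]
force: [-0.3, -0.3, -0.3]
finger_gap: 0.0352
```

Call:
move_arm(targets=[{"rx": 0,"ry": 0,"rz": 0,"tx": 0,"ty": 0,"tz": 0,"claw": 0.0},{"rx": 0,"ry": 0,"rz": 0,"tx": 0,"ty": 0,"tz": 0,"claw": 0.0},{"rx": 0,"ry": 0,"rz": 0,"tx": 0,"ty": 0,"tz": 0,"claw": 0.0}])

```text
t: 13.75
eef_pos: [0.5476, 0.0436, 0.2424]
orientation: [[0.004, 0.125, 0.992], [0.018, 0.992, -0.125], [-1.0, 0.018, 0.002]]
force: [-0.1, -0.3, 0.2]
finger_gap: 0.0091
```

Run:
```python
from h import *
p,Rt=keypose(np.radians(1),.084,0);delta(p,Rt);print(env.observe()["torque"],Rt[:,0])
```

```text
t 13.75 p [0.5476 0.0436 0.2424] dp [-0.0007 -0.001  -0.0034] rv [-0.001  0.002 -0.   ] rows 0.07 F [-0.1 -0.3  0.2] gap 0.0091 q [-0.58  0.28  0.54  1.72 -0.17  1.18 -0.12]
[-0.08818552 -0.04064415 -0.04712896] [ 0.00217921  0.01731582 -0.9998477 ]
```

Call:
move_arm(targets=[{"rx": 0,"ry": 0.003,"rz": -0.146,"tx": 0,"ty": 0,"tz": 0,"claw": 0.0},{"rx": 0,"ry": 0.003,"rz": -0.146,"tx": 0,"ty": 0,"tz": 0,"claw": 0.0},{"rx": 0,"ry": 0.003,"rz": -0.146,"tx": 0,"ty": 0,"tz": 0,"claw": 0.0},{"rx": 0,"ry": 0.003,"rz": -0.146,"tx": 0,"ty": 0,"tz": 0,"claw": 0.0},{"rx": 0,"ry": 0.003,"rz": -0.146,"tx": 0,"ty": 0,"tz": 0,"claw": 0.0}])

```text
t: 14.25
eef_pos: [0.5482, 0.043, 0.2424]
orientation: [[0.003, 0.767, 0.642], [0.015, 0.642, -0.767], [-1.0, 0.012, -0.01]]
force: [0.3, -0.5, -1.2]
finger_gap: 0.0097
```

Call:
move_arm(targets=[{"rx": 0,"ry": 0.003,"rz": -0.146,"tx": 0,"ty": 0,"tz": 0,"claw": 0.0},{"rx": 0,"ry": 0.003,"rz": -0.146,"tx": 0,"ty": 0,"tz": 0,"claw": 0.0},{"rx": 0,"ry": 0.003,"rz": -0.146,"tx": 0,"ty": 0,"tz": 0,"claw": 0.0},{"rx": 0,"ry": 0.003,"rz": -0.146,"tx": 0,"ty": 0,"tz": 0,"claw": 0.0}])

```text
t: 14.65
eef_pos: [0.5484, 0.0422, 0.2424]
orientation: [[-0.0, 0.995, 0.097], [0.013, 0.097, -0.995], [-1.0, 0.001, -0.013]]
force: [-0.4, 0.4, -1.6]
finger_gap: 0.0091
```

Run:
```python
from h import *
p,Rt=keypose(np.radians(1),.087,np.pi/2);delta(p,Rt);print(env.observe()["torque"])
```

```text
t 14.65 p [0.5484 0.0422 0.2424] dp [-0.0016  0.0003 -0.0004] rv [ 0.004  0.001 -0.222] rows 1.48 F [-0.4  0.4 -1.6] gap 0.0091 q [-0.78  0.33  0.83  1.73 -0.27  1.2  -1.35]
[-0.16062338 -0.09706423  0.09623153]
```

Call:
move_arm(targets=[{"rx": 0,"ry": 0,"rz": -0.11,"tx": 0,"ty": 0,"tz": 0,"claw": 0.0},{"rx": 0,"ry": 0,"rz": -0.11,"tx": 0,"ty": 0,"tz": 0,"claw": 0.0},{"rx": 0,"ry": 0,"rz": 0,"tx": 0,"ty": 0,"tz": 0,"claw": 0.0},{"rx": 0,"ry": 0,"rz": 0,"tx": 0,"ty": 0,"tz": 0,"claw": 0.06},{"rx": 0,"ry": 0,"rz": 0,"tx": 0,"ty": 0,"tz": 0,"claw": 0.06}])

```text
t: 15.15
eef_pos: [0.5487, 0.042, 0.2424]
orientation: [[0.003, 0.992, -0.13], [0.012, -0.13, -0.991], [-1.0, 0.001, -0.012]]
force: [0.6, -0.5, 0.3]
finger_gap: 0.0374
```

Call:
move_arm(targets=[{"rx": 0,"ry": 0,"rz": 0,"tx": 0,"ty": 0,"tz": 0,"claw": 0.06},{"rx": 0,"ry": 0,"rz": 0,"tx": 0,"ty": 0,"tz": 0,"claw": 0.06}])

```text
t: 15.35
eef_pos: [0.5489, 0.0419, 0.2426]
orientation: [[0.004, 0.992, -0.127], [0.012, -0.127, -0.992], [-1.0, 0.002, -0.013]]
force: [-0.0, -0.1, -0.8]
finger_gap: 0.0598
```

Run:
```python
from h import *
p,Rt=keypose(np.radians(1),.087,np.pi/2);delta(p,Rt);print(env.observe()["torque"])
```

```text
t 15.35 p [0.5489 0.0419 0.2426] dp [-0.0021  0.0006 -0.0006] rv [0.005 0.001 0.002] rows 0.05 F [-0.  -0.1 -0.8] gap 0.0598 q [-0.82  0.34  0.88  1.73 -0.29  1.2  -1.55]
[-0.04739533  0.00366596 -0.02311893]
```

Call:
move_arm(targets=[{"rx": 0,"ry": 0,"rz": 0.147,"tx": -0.002,"ty": 0,"tz": 0,"claw": 0.06},{"rx": 0,"ry": 0,"rz": 0.147,"tx": 0,"ty": 0,"tz": 0,"claw": 0.06},{"rx": 0,"ry": 0,"rz": 0.147,"tx": 0,"ty": 0,"tz": 0,"claw": 0.06},{"rx": 0,"ry": 0,"rz": 0.147,"tx": 0,"ty": 0,"tz": 0,"claw": 0.06},{"rx": 0,"ry": 0,"rz": 0.147,"tx": 0,"ty": 0,"tz": 0,"claw": 0.06}])

```text
t: 15.85
eef_pos: [0.547, 0.0418, 0.2428]
orientation: [[-0.005, 0.811, 0.585], [0.011, 0.585, -0.811], [-1.0, 0.003, -0.012]]
force: [-0.1, 0.1, 0.1]
finger_gap: 0.06
```

Call:
move_arm(targets=[{"rx": 0,"ry": 0,"rz": 0.147,"tx": 0,"ty": 0,"tz": 0,"claw": 0.06},{"rx": 0,"ry": 0,"rz": 0.147,"tx": 0,"ty": 0,"tz": 0,"claw": 0.06},{"rx": 0,"ry": 0,"rz": 0.147,"tx": 0,"ty": 0,"tz": 0,"claw": 0.06},{"rx": 0,"ry": 0,"rz": 0.147,"tx": 0,"ty": 0,"tz": 0,"claw": 0.06},{"rx": 0,"ry": 0,"rz": 0.147,"tx": 0,"ty": 0,"tz": 0,"claw": 0.06}])

```text
t: 16.35
eef_pos: [0.5473, 0.0412, 0.2432]
orientation: [[-0.011, 0.194, 0.981], [0.006, 0.981, -0.194], [-1.0, 0.003, -0.012]]
force: [0.3, 0.4, -0.6]
finger_gap: 0.06
```

Run:
```python
from h import *
p,Rt=keypose(np.radians(1),.087,-np.pi/2);delta(p,Rt)
```

```text
t 16.35 p [0.5473 0.0412 0.2432] dp [-0.0005  0.0013 -0.0012] rv [ 0.016 -0.029  1.641] rows 10.95 F [ 0.3  0.4 -0.6] gap 0.06 q [-0.58  0.29  0.54  1.71 -0.17  1.2  -0.19]
```

Call:
move_arm(targets=[{"rx": 0.002,"ry": -0.003,"rz": 0.147,"tx": 0,"ty": 0.001,"tz": 0,"claw": 0.06},{"rx": 0.002,"ry": -0.003,"rz": 0.147,"tx": 0,"ty": 0,"tz": 0,"claw": 0.06},{"rx": 0.002,"ry": -0.003,"rz": 0.147,"tx": 0,"ty": 0,"tz": 0,"claw": 0.06},{"rx": 0.002,"ry": -0.003,"rz": 0.147,"tx": 0,"ty": 0,"tz": 0,"claw": 0.06},{"rx": 0.002,"ry": -0.003,"rz": 0.147,"tx": 0,"ty": 0,"tz": 0,"claw": 0.06}])

```text
t: 16.85
eef_pos: [0.5477, 0.0418, 0.2434]
orientation: [[-0.001, -0.526, 0.85], [0.012, 0.85, 0.526], [-1.0, 0.01, 0.006]]
force: [0.8, 1.0, 0.9]
finger_gap: 0.0602
```

Call:
move_arm(targets=[{"rx": 0.002,"ry": -0.003,"rz": 0.147,"tx": 0,"ty": 0,"tz": 0,"claw": 0.06},{"rx": 0.002,"ry": -0.003,"rz": 0.147,"tx": 0,"ty": 0,"tz": 0,"claw": 0.06},{"rx": 0.002,"ry": -0.003,"rz": 0.147,"tx": 0,"ty": 0,"tz": 0,"claw": 0.06},{"rx": 0.002,"ry": -0.003,"rz": 0.147,"tx": 0,"ty": 0,"tz": 0,"claw": 0.06}])

```text
t: 17.25
eef_pos: [0.5479, 0.0413, 0.2437]
orientation: [[0.003, -0.915, 0.405], [0.021, 0.404, 0.914], [-1.0, 0.006, 0.02]]
force: [0.3, -0.9, -0.7]
finger_gap: 0.0601
```

Run:
```python
from h import *
p,Rt=keypose(np.radians(1),.087,-np.pi/2);delta(p,Rt)
```

```text
t 17.25 p [0.5479 0.0413 0.2437] dp [-0.0011  0.0012 -0.0017] rv [-0.004 -0.005  0.291] rows 1.94 F [ 0.3 -0.9 -0.7] gap 0.0601 q [-0.38  0.27  0.29  1.7  -0.1   1.18  1.09]
```

Now finish the spin and regrip.

Call:
move_arm(targets=[{"rx": -0.002,"ry": -0.002,"rz": 0.145,"tx": -0.001,"ty": 0.001,"tz": -0.001,"claw": 0.06},{"rx": -0.002,"ry": -0.002,"rz": 0.145,"tx": 0,"ty": 0,"tz": 0,"claw": 0.06},{"rx": 0,"ry": 0,"rz": 0,"tx": 0,"ty": 0,"tz": 0,"claw": 0.06}])

```text
t: 17.55
eef_pos: [0.547, 0.0415, 0.2429]
orientation: [[0.002, -0.994, 0.113], [0.018, 0.113, 0.993], [-1.0, 0.0, 0.018]]
force: [0.4, -0.0, -0.3]
finger_gap: 0.0599
```

Call:
move_arm(targets=[{"rx": 0,"ry": 0,"rz": 0,"tx": 0,"ty": 0,"tz": 0,"claw": 0.0},{"rx": 0,"ry": 0,"rz": 0,"tx": 0,"ty": 0,"tz": 0,"claw": 0.0},{"rx": 0,"ry": 0,"rz": 0,"tx": 0,"ty": 0,"tz": 0,"claw": 0.0},{"rx": 0,"ry": 0,"rz": 0,"tx": 0,"ty": 0,"tz": 0,"claw": 0.0},{"rx": 0,"ry": 0,"rz": 0,"tx": 0,"ty": 0,"tz": 0,"claw": 0.0}])

```text
t: 18.05
eef_pos: [0.5473, 0.0423, 0.2432]
orientation: [[0.002, -0.992, 0.124], [0.019, 0.124, 0.992], [-1.0, -0.0, 0.019]]
force: [-0.5, -1.5, 0.0]
finger_gap: 0.009
```

Run:
```python
from h import *
p,Rt=keypose(np.radians(1),.087,-np.pi/2);delta(p,Rt);print(env.observe()["torque"])
```

```text
t 18.05 p [0.5473 0.0423 0.2432] dp [-0.0005  0.0002 -0.0012] rv [-0.001  0.    -0.001] rows 0.03 F [-0.5 -1.5  0. ] gap 0.009 q [-0.35  0.27  0.24  1.7  -0.09  1.18  1.36]
[-0.35569738  0.00133543 -0.00119311]
```

Regripped (gap 9 mm). Second quarter turn.

Call:
move_arm(targets=[{"rx": 0,"ry": 0.003,"rz": -0.147,"tx": 0,"ty": 0,"tz": 0,"claw": 0.0},{"rx": 0,"ry": 0.003,"rz": -0.147,"tx": 0,"ty": 0,"tz": 0,"claw": 0.0},{"rx": 0,"ry": 0.003,"rz": -0.147,"tx": 0,"ty": 0,"tz": 0,"claw": 0.0},{"rx": 0,"ry": 0.003,"rz": -0.147,"tx": 0,"ty": 0,"tz": 0,"claw": 0.0},{"rx": 0,"ry": 0.003,"rz": -0.147,"tx": 0,"ty": 0,"tz": 0,"claw": 0.0}])

```text
t: 18.55
eef_pos: [0.5471, 0.0422, 0.2432]
orientation: [[0.0, -0.64, 0.768], [0.017, 0.768, 0.64], [-1.0, 0.013, 0.011]]
force: [-0.4, 1.1, 1.1]
finger_gap: 0.0091
```

Call:
move_arm(targets=[{"rx": 0,"ry": 0.003,"rz": -0.147,"tx": 0,"ty": 0,"tz": 0,"claw": 0.0},{"rx": 0,"ry": 0.003,"rz": -0.147,"tx": 0,"ty": 0,"tz": 0,"claw": 0.0},{"rx": 0,"ry": 0.003,"rz": -0.147,"tx": 0,"ty": 0,"tz": 0,"claw": 0.0},{"rx": 0,"ry": 0.003,"rz": -0.147,"tx": 0,"ty": 0,"tz": 0,"claw": 0.0}])

```text
t: 18.95
eef_pos: [0.547, 0.0423, 0.2432]
orientation: [[-0.002, -0.095, 0.996], [0.017, 0.995, 0.095], [-1.0, 0.017, -0.001]]
force: [-0.2, 0.5, -0.8]
finger_gap: 0.0089
```

Run:
```python
from h import *
p,Rt=keypose(np.radians(1),.087,0);delta(p,Rt);print(env.observe()["torque"])
```

```text
t 18.95 p [0.547  0.0423 0.2432] dp [-0.0002  0.0002 -0.0012] rv [ 0.001 -0.001 -0.22 ] rows 1.47 F [-0.2  0.5 -0.8] gap 0.0089 q [-0.53  0.28  0.48  1.71 -0.16  1.18  0.09]
[ 0.11030979 -0.03361275  0.11336853]
```

Call:
move_arm(targets=[{"rx": 0,"ry": 0,"rz": -0.11,"tx": 0,"ty": 0,"tz": 0,"claw": 0.0},{"rx": 0,"ry": 0,"rz": -0.11,"tx": 0,"ty": 0,"tz": 0,"claw": 0.0},{"rx": 0,"ry": 0,"rz": 0,"tx": 0,"ty": 0,"tz": 0,"claw": 0.0},{"rx": 0,"ry": 0,"rz": 0,"tx": 0,"ty": 0,"tz": 0,"claw": 0.0}])

```text
t: 19.35
eef_pos: [0.5471, 0.0422, 0.2432]
orientation: [[0.002, 0.136, 0.991], [0.016, 0.991, -0.136], [-1.0, 0.016, -0.0]]
force: [0.1, -0.7, 0.5]
finger_gap: 0.0091
```

Call:
move_arm(targets=[{"rx": 0,"ry": 0,"rz": 0,"tx": 0,"ty": 0,"tz": 0,"claw": 0.045},{"rx": 0,"ry": 0,"rz": 0,"tx": 0,"ty": 0,"tz": 0,"claw": 0.045},{"rx": 0,"ry": 0,"rz": 0,"tx": 0,"ty": 0,"tz": 0,"claw": 0.045},{"rx": 0,"ry": 0,"rz": 0,"tx": 0,"ty": 0,"tz": 0.03,"claw": 0.045},{"rx": 0,"ry": 0,"rz": 0,"tx": 0,"ty": 0,"tz": 0.03,"claw": 0.045}])

```text
t: 19.85
eef_pos: [0.5442, 0.0415, 0.3007]
orientation: [[-0.006, 0.13, 0.992], [0.013, 0.991, -0.13], [-1.0, 0.013, -0.008]]
force: [1.4, 0.6, 1.1]
finger_gap: 0.0451
```

Run:
```python
from h import *
p,Rt=keypose(np.radians(1),.087,0);delta(p,Rt)
p,Rt=keypose(np.radians(-35),.18,0);delta(p,Rt)
```

```text
t 19.85 p [0.5442 0.0415 0.3007] dp [ 0.0026  0.001  -0.0587] rv [ 0.004 -0.009  0.005] rows 1.18 F [1.4 0.6 1.1] gap 0.0451 q [-0.58  0.24  0.53  1.62 -0.14  1.32 -0.15]
t 19.85 p [0.5442 0.0415 0.3007] dp [0.0157 0.1049 0.0017] rv [-0.619  0.072  0.007] rows 4.16 F [1.4 0.6 1.1] gap 0.0451 q [-0.58  0.24  0.53  1.62 -0.14  1.32 -0.15]
```

Call:
move_arm(targets=[{"rx": 0,"ry": 0,"rz": 0,"tx": 0.003,"ty": 0.005,"tz": 0.045,"claw": 0.045},{"rx": -0.103,"ry": 0.012,"rz": 0,"tx": 0.003,"ty": 0.025,"tz": 0,"claw": 0.045},{"rx": -0.103,"ry": 0.012,"rz": 0,"tx": 0.003,"ty": 0.02,"tz": 0,"claw": 0.045},{"rx": -0.103,"ry": 0.012,"rz": 0,"tx": 0.003,"ty": 0.02,"tz": -0.005,"claw": 0.045},{"rx": -0.103,"ry": 0.012,"rz": 0,"tx": 0.002,"ty": 0.015,"tz": -0.005,"claw": 0.045}])

```text
t: 20.35
eef_pos: [0.562, 0.1183, 0.3474]
orientation: [[-0.038, 0.141, 0.989], [-0.395, 0.907, -0.144], [-0.918, -0.396, 0.021]]
force: [0.7, 0.6, -1.0]
finger_gap: 0.0451
```

Run:
```python
from h import *
p,Rt=keypose(np.radians(-35),.18,0);delta(p,Rt)
```

```text
t 20.35 p [0.562  0.1183 0.3474] dp [-0.0021  0.0281 -0.0449] rv [-0.199  0.048  0.017] rows 1.37 F [ 0.7  0.6 -1. ] gap 0.0451 q [-0.87  0.42  0.52  1.36  0.16  1.6  -0.52]
```

Call:
move_arm(targets=[{"rx": -0.1,"ry": 0.024,"rz": 0.008,"tx": -0.001,"ty": 0.015,"tz": -0.02,"claw": 0.045},{"rx": -0.1,"ry": 0.024,"rz": 0.008,"tx": -0.001,"ty": 0.012,"tz": -0.02,"claw": 0.045},{"rx": 0,"ry": 0,"rz": 0,"tx": 0,"ty": 0,"tz": 0,"claw": 0.045},{"rx": 0,"ry": 0,"rz": 0,"tx": 0,"ty": 0,"tz": 0,"claw": 0.045}])

```text
t: 20.75
eef_pos: [0.5599, 0.1547, 0.3021]
orientation: [[-0.069, 0.087, 0.994], [-0.581, 0.806, -0.111], [-0.811, -0.585, -0.005]]
force: [0.6, -0.8, 1.2]
finger_gap: 0.0453
```

Run:
```python
from h import *
p,Rt=keypose(np.radians(-35),.14,0);delta(p,Rt);print(Rt[:,0])
```

```text
t 20.75 p [0.5599 0.1547 0.3021] dp [-0.0029 -0.031  -0.0324] rv [ 0.014 -0.007 -0.014] rows 0.9 F [ 0.6 -0.8  1.2] gap 0.0453 q [-0.96  0.58  0.51  1.33  0.24  1.66 -0.6 ]
[-0.07162013 -0.56908741 -0.81915204]
```

Call:
move_arm(targets=[{"rx": 0.014,"ry": -0.007,"rz": -0.014,"tx": -0.001,"ty": -0.017,"tz": -0.014,"claw": 0.045},{"rx": 0,"ry": 0,"rz": 0,"tx": -0.001,"ty": -0.013,"tz": -0.016,"claw": 0.045},{"rx": 0,"ry": 0,"rz": 0,"tx": 0,"ty": 0,"tz": 0,"claw": 0.045},{"rx": 0,"ry": 0,"rz": 0,"tx": 0,"ty": 0,"tz": 0,"claw": 0.045}])

```text
t: 21.15
eef_pos: [0.5589, 0.122, 0.2742]
orientation: [[-0.07, 0.107, 0.992], [-0.564, 0.816, -0.127], [-0.823, -0.568, 0.003]]
force: [0.6, 0.6, -0.9]
finger_gap: 0.0452
```

Run:
```python
from h import *
p,Rt=keypose(np.radians(-35),.085,0);delta(p,Rt)
```

```text
t 21.15 p [0.5589 0.122  0.2742] dp [-0.0058 -0.0296 -0.0495] rv [-0.007  0.004  0.002] rows 1.16 F [ 0.6  0.6 -0.9] gap 0.0452 q [-0.93  0.56  0.52  1.43  0.24  1.56 -0.61]
```

Call:
move_arm(targets=[{"rx": -0.006,"ry": 0.004,"rz": 0.002,"tx": -0.002,"ty": -0.006,"tz": -0.013,"claw": 0.045},{"rx": 0,"ry": 0,"rz": 0,"tx": -0.001,"ty": -0.008,"tz": -0.012,"claw": 0.045},{"rx": 0,"ry": 0,"rz": 0,"tx": -0.001,"ty": -0.008,"tz": -0.012,"claw": 0.045},{"rx": 0,"ry": 0,"rz": 0,"tx": -0.001,"ty": -0.005,"tz": -0.008,"claw": 0.045},{"rx": 0,"ry": 0,"rz": 0,"tx": 0,"ty": 0,"tz": 0,"claw": 0.045}])

```text
t: 21.65
eef_pos: [0.555, 0.0946, 0.2291]
orientation: [[-0.068, 0.105, 0.992], [-0.565, 0.816, -0.125], [-0.822, -0.569, 0.004]]
force: [-0.3, 0.3, 0.0]
finger_gap: 0.0451
```

Run:
```python
from h import *
p,Rt=keypose(np.radians(-35),.085,0);delta(p,Rt)
```

```text
t 21.65 p [0.555  0.0946 0.2291] dp [-0.0019 -0.0022 -0.0045] rv [-0.005  0.004 -0.   ] rows 0.11 F [-0.3  0.3  0. ] gap 0.0451 q [-0.91  0.56  0.51  1.54  0.25  1.44 -0.62]
```

Call:
move_arm(targets=[{"rx": -0.004,"ry": 0.003,"rz": 0,"tx": -0.002,"ty": -0.002,"tz": -0.003,"claw": 0.045},{"rx": 0,"ry": 0,"rz": 0,"tx": 0,"ty": 0,"tz": 0,"claw": 0.0},{"rx": 0,"ry": 0,"rz": 0,"tx": 0,"ty": 0,"tz": 0,"claw": 0.0},{"rx": 0,"ry": 0,"rz": 0,"tx": 0,"ty": 0,"tz": 0,"claw": 0.0},{"rx": 0,"ry": 0,"rz": 0,"tx": 0,"ty": 0,"tz": 0,"claw": 0.0}])

```text
t: 22.15
eef_pos: [0.5545, 0.0937, 0.2268]
orientation: [[-0.067, 0.103, 0.992], [-0.568, 0.814, -0.123], [-0.82, -0.572, 0.004]]
force: [0.1, -1.0, -2.4]
finger_gap: 0.0094
```

Run:
```python
from h import *
p,Rt=keypose(np.radians(-35),.085,0);delta(p,Rt);print(env.observe()["torque"])
```

```text
t 22.15 p [0.5545 0.0937 0.2268] dp [-0.0014 -0.0013 -0.0021] rv [-0.002  0.004 -0.002] rows 0.06 F [ 0.1 -1.  -2.4] gap 0.0094 q [-0.91  0.56  0.51  1.54  0.25  1.43 -0.62]
[ 0.74643334  0.16080553 -0.23375406]
```

Gripped; turn key 3: axis (-0.072, -0.569, -0.819).

Call:
move_arm(targets=[{"rx": -0.011,"ry": -0.083,"rz": -0.12,"tx": 0,"ty": 0,"tz": 0,"claw": 0.0},{"rx": -0.011,"ry": -0.083,"rz": -0.12,"tx": 0,"ty": 0,"tz": 0,"claw": 0.0},{"rx": -0.011,"ry": -0.083,"rz": -0.12,"tx": 0,"ty": 0,"tz": 0,"claw": 0.0},{"rx": -0.011,"ry": -0.083,"rz": -0.12,"tx": 0,"ty": 0,"tz": 0,"claw": 0.0},{"rx": -0.011,"ry": -0.083,"rz": -0.12,"tx": 0,"ty": 0,"tz": 0,"claw": 0.0}])

```text
t: 22.65
eef_pos: [0.5544, 0.0936, 0.2269]
orientation: [[-0.069, 0.751, 0.656], [-0.571, 0.51, -0.644], [-0.818, -0.419, 0.394]]
force: [1.8, -2.9, -3.3]
finger_gap: 0.009
```

Call:
move_arm(targets=[{"rx": -0.011,"ry": -0.083,"rz": -0.12,"tx": 0,"ty": 0,"tz": 0,"claw": 0.0},{"rx": -0.011,"ry": -0.083,"rz": -0.12,"tx": 0,"ty": 0,"tz": 0,"claw": 0.0},{"rx": -0.011,"ry": -0.083,"rz": -0.12,"tx": 0,"ty": 0,"tz": 0,"claw": 0.0},{"rx": -0.011,"ry": -0.083,"rz": -0.12,"tx": 0,"ty": 0,"tz": 0,"claw": 0.0}])

```text
t: 23.05
eef_pos: [0.5543, 0.0936, 0.2269]
orientation: [[-0.073, 0.99, 0.118], [-0.573, 0.055, -0.818], [-0.817, -0.127, 0.563]]
force: [0.6, -2.9, -3.3]
finger_gap: 0.0087
```

Run:
```python
from h import *
p,Rt=keypose(np.radians(-35),.088,np.pi/2);delta(p,Rt);print(env.observe()["torque"])
```

```text
t 23.05 p [0.5543 0.0936 0.2269] dp [-0.001   0.0005  0.0002] rv [-0.012 -0.127 -0.18 ] rows 1.47 F [ 0.6 -2.9 -3.3] gap 0.0087 q [-1.11  0.67  0.89  1.55  0.06  1.39 -1.77]
[ 0.70135911 -0.33976853  0.28194009]
```

Call:
move_arm(targets=[{"rx": -0.006,"ry": -0.063,"rz": -0.09,"tx": 0,"ty": 0,"tz": 0,"claw": 0.0},{"rx": -0.006,"ry": -0.063,"rz": -0.09,"tx": 0,"ty": 0,"tz": 0,"claw": 0.0},{"rx": 0,"ry": 0,"rz": 0,"tx": 0,"ty": 0,"tz": 0,"claw": 0.0},{"rx": 0,"ry": 0,"rz": 0,"tx": 0,"ty": 0,"tz": 0,"claw": 0.0},{"rx": 0,"ry": 0,"rz": 0,"tx": 0,"ty": 0,"tz": 0,"claw": 0.0}])

```text
t: 23.55
eef_pos: [0.5544, 0.0936, 0.2268]
orientation: [[-0.072, 0.992, -0.108], [-0.57, -0.13, -0.811], [-0.818, 0.003, 0.575]]
force: [1.4, -1.7, -2.1]
finger_gap: 0.0088
```

Call:
move_arm(targets=[{"rx": 0,"ry": 0,"rz": 0,"tx": 0,"ty": 0,"tz": 0,"claw": 0.045},{"rx": 0,"ry": 0,"rz": 0,"tx": 0,"ty": 0,"tz": 0,"claw": 0.045},{"rx": 0,"ry": 0,"rz": 0,"tx": 0,"ty": 0,"tz": 0,"claw": 0.045}])

```text
t: 23.85
eef_pos: [0.5542, 0.0945, 0.227]
orientation: [[-0.072, 0.992, -0.104], [-0.569, -0.126, -0.812], [-0.819, 0.0, 0.574]]
force: [0.8, 0.5, -0.5]
finger_gap: 0.045
```

Run:
```python
from h import *
p,Rt=keypose(np.radians(-35),.088,np.pi/2);delta(p,Rt)
```

```text
t 23.85 p [0.5542 0.0945 0.227 ] dp [-0.0009 -0.0004  0.0001] rv [0.    0.    0.001] rows 0.02 F [ 0.8  0.5 -0.5] gap 0.045 q [-1.14  0.69  0.95  1.56  0.02  1.39 -1.95]
```

Retreat along the axis, then move well clear so both views show the wheel.

Call:
move_arm(targets=[{"rx": 0,"ry": 0,"rz": 0,"tx": 0.002,"ty": 0.014,"tz": 0.02,"claw": 0.045},{"rx": 0,"ry": 0,"rz": 0,"tx": 0.002,"ty": 0.014,"tz": 0.02,"claw": 0.045},{"rx": 0,"ry": 0,"rz": 0,"tx": 0.002,"ty": 0.018,"tz": 0.03,"claw": 0.045},{"rx": 0,"ry": 0,"rz": 0,"tx": -0.005,"ty": 0.02,"tz": 0.04,"claw": 0.045},{"rx": 0,"ry": 0,"rz": 0,"tx": -0.02,"ty": 0.02,"tz": 0.04,"claw": 0.045}])

```text
t: 24.35
eef_pos: [0.5319, 0.1798, 0.378]
orientation: [[-0.083, 0.991, -0.102], [-0.572, -0.131, -0.81], [-0.816, -0.009, 0.578]]
force: [0.4, 0.3, 1.4]
finger_gap: 0.045
```

Call:
move_arm(targets=[{"rx": 0,"ry": 0,"rz": 0,"tx": -0.03,"ty": 0.03,"tz": 0.01,"claw": 0.045},{"rx": 0,"ry": 0,"rz": 0,"tx": -0.03,"ty": 0.035,"tz": 0,"claw": 0.045},{"rx": 0,"ry": 0,"rz": 0,"tx": -0.03,"ty": 0.035,"tz": 0,"claw": 0.045},{"rx": 0,"ry": 0,"rz": 0,"tx": -0.03,"ty": 0.035,"tz": 0,"claw": 0.045},{"rx": 0,"ry": 0,"rz": 0,"tx": -0.03,"ty": 0.03,"tz": 0,"claw": 0.045}])

```text
t: 24.85
eef_pos: [0.3788, 0.3472, 0.3961]
orientation: [[-0.078, 0.991, -0.11], [-0.566, -0.134, -0.813], [-0.821, -0.001, 0.571]]
force: [0.5, 0.4, -0.5]
finger_gap: 0.0452
```

Call:
move_arm(targets=[{"rx": 0,"ry": 0,"rz": 0,"tx": -0.02,"ty": 0.03,"tz": 0,"claw": 0.045},{"rx": 0,"ry": 0,"rz": 0,"tx": -0.02,"ty": 0.03,"tz": 0,"claw": 0.045},{"rx": 0,"ry": 0,"rz": 0,"tx": 0,"ty": 0,"tz": 0,"claw": 0.045},{"rx": 0,"ry": 0,"rz": 0,"tx": 0,"ty": 0,"tz": 0,"claw": 0.045}])

```text
t: 25.25
eef_pos: [0.3311, 0.4059, 0.3795]
orientation: [[-0.056, 0.994, -0.097], [-0.556, -0.112, -0.824], [-0.83, 0.008, 0.558]]
force: [0.7, -0.7, 0.5]
finger_gap: 0.0448
```

Run:
```python
from h import *
import cv2
T,S=cam("top"),cam("scene");s=env.observe();print(s["t"],s["force"],s["eef_pos"])
A=cv2.resize(T["img"][145:235,195:295,::-1],None,fx=4.5,fy=4.5,interpolation=cv2.INTER_CUBIC);B=cv2.resize(S["img"][130:250,230:310,::-1],None,fx=4.3,fy=4.3,interpolation=cv2.INTER_CUBIC)
o=np.zeros((600,800,3),np.uint8);o[:A.shape[0],:A.shape[1]]=A;o[:B.shape[0],455:]=B[:,:345]
o[410:598,0:250]=cv2.resize(T["img"][:,:,::-1],(250,188),interpolation=cv2.INTER_AREA)
cv2.imwrite("pics/c10.png",cv2.convertScaleAbs(o,alpha=1.5))
```

```text
25.35 [ 0.33636463 -0.4644804  -0.66279835] [0.33138459 0.4056299  0.3794251 ]Traceback (most recent call last):
  File "<stdin>", line 5, in <module>
ValueError: could not broadcast input array from shape (516,344,3) into shape (516,345,3)
```

Run:
```python
from h import *
import cv2
T,S=cam("top"),cam("scene")
A=cv2.resize(T["img"][145:235,195:295,::-1],None,fx=4.5,fy=4.5,interpolation=cv2.INTER_CUBIC);B=cv2.resize(S["img"][130:250,230:310,::-1],None,fx=4.3,fy=4.3,interpolation=cv2.INTER_CUBIC)
o=np.zeros((600,800,3),np.uint8);o[:A.shape[0],:A.shape[1]]=A;o[:B.shape[0],455:455+B.shape[1]]=B
o[410:598,0:250]=cv2.resize(T["img"][:,:,::-1],(250,188),interpolation=cv2.INTER_AREA)
cv2.imwrite("pics/c10.png",cv2.convertScaleAbs(o,alpha=1.5))
```

```text
(no output)
```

View pics/c10.png

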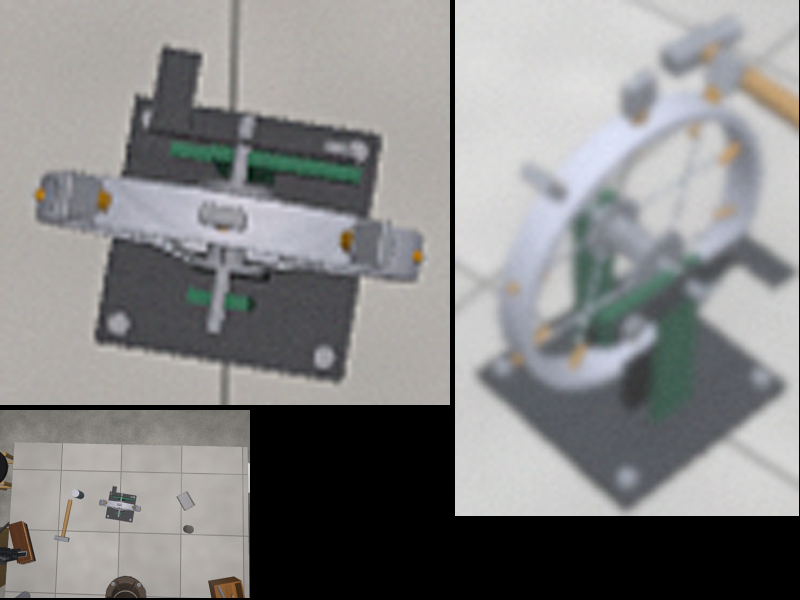

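The picture shows the strap level with the tab at (178,90). Keys 1 and 3, at (372,245) and (75,197), stand across the rim; key 2, at (223,215), is in line; the bystanders look unmoved. Handing in.

```bash
python3 -c "
from rig import env
print(env.sign_off())"
```

```text
the job is handed in; nothing more can be done
None
```

I swung the strap home and tightened the three keys in order: key 1 by a quarter turn, key 2 by two quarters (with one regrip), and key 3 by a quarter. I handed the job in at about t = 25.5 s of the 70 s allowed; no verdict was reported.

**Last checks:**
- **Strap:** it pressed on a hard stop at about 39 N, and the tab's pixels matched angle 0.
- **Keys:** the final top view shows keys 1 and 3 across the rim and key 2 in line. I turned each key with the jaws gripped on its blade (gap about 9 mm) until the jaws were within 0.01 rad of the target angle.
- **Bystanders:** they look unmoved in the final top view, compared by eye only.
- **Robot:** it is clear of everything, with forces under 1 N.

**Disagreements with the task text:**
- **Fingertips:** they sit about 38–40 mm behind the reported TCP along the tool axis, not at it as stated. I allowed for this in every grasp.
- **First strap push:** because of that offset, my first tries at pushing the strap stopped short, above the tab.

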